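Stock-take of the flavour flasks by weight

ROBOT

A 6-joint arm with a two-finger parallel gripper is mounted at the origin on a cart in front of the work surface, level with it; the furniture and walls round the work are solid. World frame = base frame: x ahead of the robot, y to its left, z up, the work surface at z = 0. Lengths are in m, angles in rad, forces in N, time in s.
With the tool pointing down it reaches from about 0.35 to 0.975 m from the base axis. Payload 4.9 kg.
Tool frame: the origin (TCP) lies at the very end of the fingers, on their centre line; the grasp point (between the pads) lies 19 mm behind it (manip.tcp_to_grasp is the distance from the TCP to the grasp point, in m); z points along the fingers, y is the direction in which the jaws open and shut (so a half turn about z gives the same grasp; the last joint's range is limited). The gripper opens to 85 mm and grips with 20 to 120 N. Pads are 22 mm wide; open, the fingers measure 114 mm over their backs; the gripper's body (76 mm by 85 mm) begins 54 mm behind the grasp point. The pads swing forward as they close: fully open they stand 13 mm farther back than shut.
Start: joints at [-1.359, 0.053, 1.613, -0, 1.476, -0.119], TCP at [0.203, -0.591, 0.231] pointing down, gripper open.
Joint ranges: [-3.01, 3.01], [-1.01, 2.22], [0.06, 2.58], [-1.02, 4.17], [0.09, 2.62], [-3.14, 3.14]. Speed limits (rad/s): [2.57, 2.57, 3.14, 3.14, 3.14, 3.14].

INTERFACE

Orientations are given as a unit quaternion [w, x, y, z].
In Python, from plant import sensors, cams, job, finder, manip gives the robot as it stands.
- The arm moves only by the shell command python3 -m pendant 'ROWS'. ROWS is JSON, a list of rows, each an object of numbers: "wx", "wy", "wz": the turn, a rotation vector about the tool's x, y, z in degrees; "dx", "dy", "dz": the shift along the tool's x, y, z in m; "hand": the gripper's target within -1 to 1 (fully open at 1, half-way at 0, shut at -1). A call has 1 to 20 rows; each row is the pose to reach, as a shift and turn from the pose commanded when the call began, along the tool's axes at that moment; what a row does not reach only later rows make up. A row lasts 1/12 s, in which the tool goes at most 41.7 mm and 7.16 degrees, less where a joint would pass 70% of its speed; a pose out of reach is approached as far as the arm can. A call with a gripper value outside its range is refused whole. The fingers move at their own pace and stop on an object; the grip force is fixed at half the most. Time passes only in rows, so rows that repeat a pose let the fingers close. It gives the time, the measured TCP pose, the force and the opening at its end, in the units of the state.
- sensors.state(): the state, without advancing time (a new reading comes with each control period).
- cams.grab_frame(name): name is "scene" or "top" or "wrist"; returns (picture, depth): 384x512x3 uint8, red, green, blue; 384x512 float32, m along the optical axis (not along the pixel's ray), 0 where there is no reading.
- cams.calibration(name): a dict with "fov_y" (degrees; the focal length in pixels is half the picture's height over the tangent of half this angle, whatever the lens; pixels are square), "cx", "cy" (the principal point, pixels), "k1" (the pictures are not rectified: a ray, as slopes to the right and down, at radius r is drawn at 1 + k1 r^2 times it, then the intrinsics apply), "pose" (4x4, takes a point from camera to world coordinates); the wrist camera has in their place "hand_eye" (4x4, takes a point from camera to tool coordinates, whose origin is the TCP and whose axes are the flange's). Camera axes: x right, y down, z forward; pixel columns grow to the right and rows downward; lengths in m; the calibration is good to about 2 mm. A picture is of the moment at which its call begins: read the wrist's pose just before it. calibration takes no time and is no camera call.
- job.job_done(): hands the job in, once; it reports no verdict.
Trained networks look in the newest picture that a camera, given by its name, has taken for a name from the list of things; names that differ only in an ending like _2 or _b are one class to them, and where a whole thing is asked for, a point or a joint stands for the part that bears it (a point fixed in the world has none). Each returns a list of dicts, best first, with "score" (0 to 1); they miss things now and then, are a little off and sometimes report something else, mostly with a low value. They report only what shows in the picture. A call takes as long as a camera call.
- finder.look_for(camera, thing): "position" ([x, y, z] in m, in world coordinates, good to about 4 mm: the middle of the surface that is visible of it).
The state is a dict: "time": time; "joint_pos": joint angles; "joint_vel": joint speeds; "joint_efforts": joint torques, N m; "tool_pos": TCP position; "tool_rot": TCP orientation; "contact_force": force on the tool from outside, world axes, zero at the start; "ft_torque": the same for the moment, N m; "gripper_width": opening from 0.0 (shut) to 1.0 (fully open).
Only numpy, scipy, OpenCV 4.12 (cv2) and the standard library are available. Lean on these libraries where they do the work, as an engineer would, in place of code of your own. Each camera call takes 0.05 s, during which the arm holds its last target. There are 200 camera calls.

TASK

Do the weekly stock-take of the flavour flasks. First prove the dial scale: take the brass check weight out of its wooden block, stand it in the middle of the pan, let go so that it can be read, and put it back in its block with the knob up. Then weigh the flasks that are here one at a time in the order of the stock card (blue, yellow, red, green; some may be missing), each standing free in the middle of the pan for a second, and put each upright into a compartment of the black tray; when all are in, push the loaded tray by its upright pull fully home into the slotted steel holder, leaving the pan empty and the jigger, glass and sugar box at the back undisturbed.

Things in the scene. Friction and masses are not known exactly. Their poses are not given: they have to be found in the camera images.
- flask_blue: squat black flask with a BLUE collar round its cap: body 57 mm across and 41 mm high, above it a stepped cap; the collar is a straight ring 37 mm across from 41 to 62 mm above the underside, the best place to grip; 74 mm high in all, 0.12 to 0.25 kg. Origin at the centre of the underside, z along the axis, up. May be absent
- flask_yellow: the same with a YELLOW collar; may be absent
- flask_red: the same with a RED collar; may be absent
- flask_green: the same with a GREEN collar; may be absent
- check_weight: brass check weight, 0.2 kg: plain cylinder 31 mm across and 40 mm high with a turned knob on top (57 mm high in all, knob 21 mm across). Origin at the centre of the underside, z up the axis through the knob. At the start it stands in the pocket of the wooden block
- pocket (a point): centre of the floor of the round pocket in the wooden block (54 x 54 x 22 mm, fixed): 36 mm across, 14 mm deep, floor 8 mm above the board; z up. The weight's origin lies here when it is seated
- pan_centre (a point): centre of the upper face of the round steel pan (128 mm across, flat, with two turned rings 66 and 96 mm across about the centre) of the white dial scale; 84 mm above the board when empty. The beech board that everything stands on is 26 mm thick, its top at z = 0.026. The scale is fixed (body 150 x 150 mm); its dial faces the robot
- pan (a joint): how far the sprung pan has sunk, m: 0 empty, about 0.007 under the check weight (280 N/m after a small preload of 0.1 N), stop at 0.013; it settles in about 0.3 s and turns the red needle on the dial
- tray: loose black tray, 148 mm (x) by 148 mm (y), 26 mm high, 0.35 kg, with four square open compartments of 69 mm in a 2 x 2 grid, floor 4 mm above the underside, compartment walls 22 mm high; its two sides carry flanges 7 mm wide and 4 mm thick, 8 mm above the underside, 162 mm over both. At the start it lies empty on the board just before the mouth of the holder, a little askew. Origin at the centre of the underside; it goes into the holder with +x ahead, the pull at -x
- pull (a point): the tray's upright pull: a plate 9 mm thick (along the tray's y), 34 mm long (along x), from 12 to 52 mm above the tray's underside, starting at the tray's front edge; this point lies in it 92 mm before the tray's centre and 40 mm above the underside; axes as the tray
- cell_0 (a point): floor centre of the tray's compartment at its -x, -y; compartment centres lie 37 mm from the tray's centre in x and y
- cell_1 (a point): floor centre of the compartment at -x, +y
- cell_2 (a point): floor centre of the compartment at +x, -y
- cell_3 (a point): floor centre of the compartment at +x, +y
- home (a point): where the tray's origin lies when it is fully home in the fixed slotted steel holder (side channels 160 mm long, 20 mm high, 170 mm apart inside, flared mouth at -x, lips over the flanges from 77 mm either side of the middle and 16 mm above the board, back stop 36 mm high). Axes: x is the way in, z up. The tray slides on the board itself, meets the back stop 3 mm beyond this point, and has 4 mm of play either side
- jigger: steel double jigger at the back, 44 mm across, 74 mm high; leave alone
- tea_glass: small clear glass standing mouth down at the back, 62 mm across, 63 mm high; leave alone
- sugar_caddy: bamboo box of sugar sticks at the back right, 60 x 68 x 92 mm; leave alone

How it is judged:
By the outcome, as a careful person would: the job done as asked, in the order asked, and still so for the second after the job is handed in, with the robot touching nothing.
Of flask_blue, flask_yellow, flask_red, flask_green only 3 to 4 are there at a start; the rules pass over those that are not, and their reading is None.
At some moment in a run one of flask_blue, flask_yellow, flask_red, flask_green may be knocked a few centimetres aside while the robot is not near it.
It also fails if it takes over 210 s, if anything falls off the work surface, if the arm or the gripper's body presses on something with over 40 N, if the wrist force passes 120 N, or if a joint passes its speed limit or range.

## Working session

There is one attempt and no reset: what is moved stays moved. The work goes in short steps, Python scripts to look and compute and a shell command to move; the robot and the scene stay as the last step left them, time stands still between calls to the robot, and variables do not carry over. Pictures are saved under pics/ and viewed, about 12 in all and at most 16, crops included, and the job is handed in when it is done.

```bash
ls; mkdir -p pics; cat > h.py <<'E'
import numpy as np, cv2
from plant import sensors, cams, job, finder, manip
from scipy.spatial.transform import Rotation as R
def T_tool():
    s=sensors.state(); q=s['tool_rot']; T=np.eye(4)
    T[:3,:3]=R.from_quat([q[1],q[2],q[3],q[0]]).as_matrix(); T[:3,3]=s['tool_pos']; return T
def grab(name):
    T=T_tool(); im,d=cams.grab_frame(name); c=cams.calibration(name)
    P=c['pose'] if 'pose' in c else T@np.array(c['hand_eye'])
    return im,d,c,np.array(P)
def cloud(d,c,P):
    h,w=d.shape; f=h/2/np.tan(np.radians(c['fov_y'])/2)
    K=np.array([[f,0,c['cx']],[0,f,c['cy']],[0,0,1]]); 
    u,v=np.meshgrid(np.arange(w),np.arange(h))
    pts=np.stack([u,v],-1).reshape(-1,1,2).astype(np.float64)
    n=cv2.undistortPoints(pts,K,np.array([c['k1'],0,0,0,0.])).reshape(h,w,2)
    X=np.dstack([n[...,0]*d,n[...,1]*d,d])
    return X@P[:3,:3].T+P[:3,3]
def save(im,n): cv2.imwrite('pics/'+n,cv2.cvtColor(im,cv2.COLOR_RGB2BGR))
def delta(pos,yaw_y=None):
    """tool-axes shift to reach TCP world pos"""
    T=T_tool(); return T[:3,:3].T@(np.array(pos)-T[:3,3])
E
python3 - <<'E'
from h import *
s=sensors.state(); print(s['time'],T_tool().round(3),s['gripper_width'],manip.tcp_to_grasp)
ims=[]
for n in ['scene','top']:
    im,d,c,P=grab(n); ims.append(im); np.savez(n,im=im,d=d,X=cloud(d,c,P)); print(n,P.round(2).tolist(),c['fov_y'],c['k1'])
    for t in ['flask_blue','flask_yellow','flask_red','flask_green','check_weight','pocket','pan','pan_centre','tray','pull','home','jigger','tea_glass','sugar_caddy']:
        try: print(t,[(np.round(r['position'],3).tolist(),round(r['score'],2)) for r in finder.look_for(n,t)[:3]])
        except Exception as e: print(t,e)
save(ims[0],'scene0.png'); save(ims[1],'top0.png')
E
```

```text
pics
0.0 [[ 0.946  0.325 -0.     0.203]
 [ 0.325 -0.946  0.002 -0.59 ]
 [ 0.    -0.002 -1.     0.23 ]
 [ 0.     0.     0.     1.   ]] 1.0037675018004024 0.0187
scene [[-0.78, -0.21, 0.58, 0.09], [-0.62, 0.3, -0.73, 0.63], [-0.02, -0.93, -0.36, 0.44], [0.0, 0.0, 0.0, 1.0]] 53.52128682829057 -0.12298962547742595
flask_blue [([0.474, 0.019, 0.066], 0.83), ([0.743, 0.011, 0.075], 0.5)]
flask_yellow [([0.443, -0.126, 0.066], 0.66)]
flask_red [([0.438, -0.202, 0.06], 0.69)]
flask_green [([0.442, -0.045, 0.061], 0.86)]
check_weight [([0.608, 0.011, 0.066], 0.75)]
pocket [([0.59, 0.019, 0.038], 0.72)]
pan [([0.602, -0.145, 0.111], 0.76), ([0.477, 0.189, 0.041], 0.75)]
pan_centre [([0.601, -0.145, 0.109], 0.88)]
tray [([0.474, 0.191, 0.039], 0.9), ([0.473, 0.019, 0.066], 0.57)]
pull [([0.474, 0.187, 0.042], 0.8)]
home [([0.723, 0.171, 0.047], 0.77)]
jigger [([0.74, 0.013, 0.072], 0.87)]
tea_glass [([0.744, -0.056, 0.065], 0.59)]
sugar_caddy [([0.756, -0.187, 0.075], 0.83), ([0.601, -0.148, 0.113], 0.23)]
top [[0.01, -0.99, 0.14, 0.45], [-1.0, -0.01, -0.02, 0.02], [0.03, -0.14, -0.99, 1.16], [0.0, 0.0, 0.0, 1.0]] 54.375310098830575 -0.08341892771208685
flask_blue [([0.49, -0.0, 0.063], 0.52)]
flask_yellow [([0.46, -0.138, 0.066], 0.69)]
flask_red [([0.444, -0.212, 0.069], 0.91)]
flask_green [([0.455, -0.059, 0.069], 0.87), ([0.479, 0.177, 0.029], 0.68)]
check_weight [([0.609, -0.001, 0.076], 0.67)]
pocket [([0.613, 0.001, 0.046], 0.77)]
pan [([0.605, -0.152, 0.115], 0.9), ([0.479, 0.178, 0.033], 0.61)]
pan_centre [([0.609, -0.154, 0.11], 0.74)]
tray [([0.476, 0.183, 0.031], 0.84)]
pull [([0.481, 0.179, 0.032], 0.86)]
home [([0.706, 0.146, 0.047], 0.7), ([0.479, 0.174, 0.033], 0.64)]
jigger [([0.744, 0.003, 0.079], 0.69)]
tea_glass [([0.753, -0.067, 0.088], 0.71)]
sugar_caddy [([0.753, -0.207, 0.053], 0.87)]
```

View pics/scene0.png

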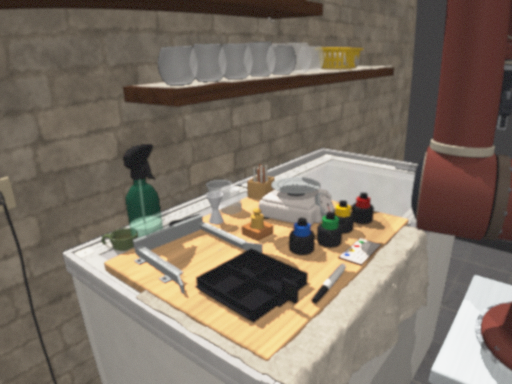

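View pics/top0.png

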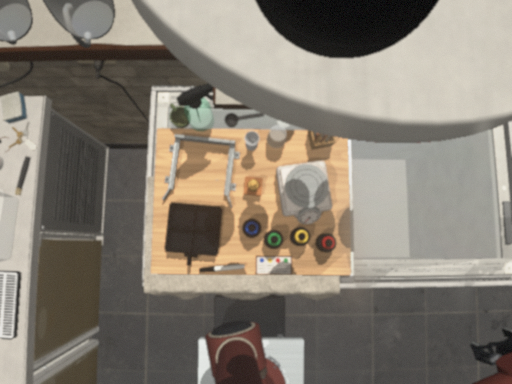

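The scene view shows all four flasks (blue ~(302,238), green (330,230), yellow (343,215), red (363,208)), the tray at (250,285), the scale at (293,200) and the weight in its block at (258,222). The top view agrees. Next I go above the scene and square the tool to the world axes.

```bash
python3 -m pendant '[{"dz":-0.04},{"dx":0.463,"dy":-0.434,"dz":-0.17,"wz":18.96},{"dx":0.463,"dy":-0.434,"dz":-0.17,"wz":18.96},{"dx":0.463,"dy":-0.434,"dz":-0.17,"wz":18.96},{"dx":0.463,"dy":-0.434,"dz":-0.17,"wz":18.96},{"dx":0.463,"dy":-0.434,"dz":-0.17,"wz":18.96},{"dx":0.463,"dy":-0.434,"dz":-0.17,"wz":18.96},{"dx":0.463,"dy":-0.434,"dz":-0.17,"wz":18.96},{"dx":0.463,"dy":-0.434,"dz":-0.17,"wz":18.96},{"dx":0.463,"dy":-0.434,"dz":-0.17,"wz":18.96},{"dx":0.463,"dy":-0.434,"dz":-0.17,"wz":18.96},{"dx":0.463,"dy":-0.434,"dz":-0.17,"wz":18.96},{"dx":0.463,"dy":-0.434,"dz":-0.17,"wz":18.96},{"dx":0.463,"dy":-0.434,"dz":-0.17,"wz":18.96},{"dx":0.463,"dy":-0.434,"dz":-0.17,"wz":18.96},{"dx":0.463,"dy":-0.434,"dz":-0.17,"wz":18.96},{"dx":0.463,"dy":-0.434,"dz":-0.17,"wz":18.96},{"dx":0.463,"dy":-0.434,"dz":-0.17,"wz":18.96},{"dx":0.463,"dy":-0.434,"dz":-0.17,"wz":18.96},{"dx":0.463,"dy":-0.434,"dz":-0.17,"wz":18.96}]'
python3 - <<'E'
from h import *
print(T_tool().round(4))
c=cams.calibration('wrist'); print({k:np.round(v,3).tolist() for k,v in c.items()})
im,d,c,P=grab('wrist'); np.savez('w1',im=im,d=d,X=cloud(d,c,P)); save(im,'w1.png')
E
```

```text
[[ 0.9458  0.3248 -0.      0.203 ]
 [ 0.3248 -0.9458 -0.     -0.5911]
 [-0.      0.     -1.      0.2313]
 [ 0.      0.      0.      1.    ]]
{'fov_y': 58.964, 'cx': 251.537, 'cy': 185.867, 'k1': -0.001, 'hand_eye': [[-0.0, -0.958, -0.287, 0.074], [1.0, -0.001, 0.001, 0.0], [-0.001, -0.287, 0.958, -0.143], [0.0, 0.0, 0.0, 1.0]]}invalid input
```

View pics/w1.png

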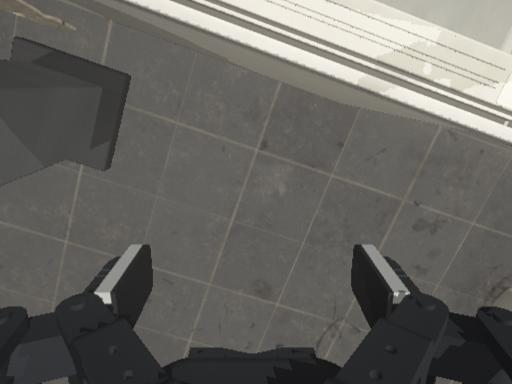

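The call was refused, so the arm hasn't moved; the wrist view shows only floor. I'll try rows with every key filled in.

```bash
python3 -m pendant '[{"wx":0,"wy":0,"wz":0,"dx":0,"dy":0,"dz":-0.04,"hand":1}]'; python3 -m pendant --help | head -20
```

```text
time: 1.63
tool_pos: [0.202, -0.5866, 0.2611]
tool_rot: [-0.009, 0.986, 0.165, -0.0]
contact_force: [0.2, 0.5, -2.5]
gripper_width: 1.005invalid input: not JSON, or not a number
```

```bash
python3 -m pendant '[{"wx":0,"wy":0,"wz":7,"dx":0.463,"dy":-0.434,"dz":-0.13,"hand":0.3},{"wx":0,"wy":0,"wz":14,"dx":0.463,"dy":-0.434,"dz":-0.13,"hand":0.3},{"wx":0,"wy":0,"wz":18.96,"dx":0.463,"dy":-0.434,"dz":-0.13,"hand":0.3},{"wx":0,"wy":0,"wz":18.96,"dx":0.463,"dy":-0.434,"dz":-0.13,"hand":0.3},{"wx":0,"wy":0,"wz":18.96,"dx":0.463,"dy":-0.434,"dz":-0.13,"hand":0.3},{"wx":0,"wy":0,"wz":18.96,"dx":0.463,"dy":-0.434,"dz":-0.13,"hand":0.3},{"wx":0,"wy":0,"wz":18.96,"dx":0.463,"dy":-0.434,"dz":-0.13,"hand":0.3},{"wx":0,"wy":0,"wz":18.96,"dx":0.463,"dy":-0.434,"dz":-0.13,"hand":0.3},{"wx":0,"wy":0,"wz":18.96,"dx":0.463,"dy":-0.434,"dz":-0.13,"hand":0.3},{"wx":0,"wy":0,"wz":18.96,"dx":0.463,"dy":-0.434,"dz":-0.13,"hand":0.3},{"wx":0,"wy":0,"wz":18.96,"dx":0.463,"dy":-0.434,"dz":-0.13,"hand":0.3},{"wx":0,"wy":0,"wz":18.96,"dx":0.463,"dy":-0.434,"dz":-0.13,"hand":0.3},{"wx":0,"wy":0,"wz":18.96,"dx":0.463,"dy":-0.434,"dz":-0.13,"hand":0.3},{"wx":0,"wy":0,"wz":18.96,"dx":0.463,"dy":-0.434,"dz":-0.13,"hand":0.3},{"wx":0,"wy":0,"wz":18.96,"dx":0.463,"dy":-0.434,"dz":-0.13,"hand":0.3},{"wx":0,"wy":0,"wz":18.96,"dx":0.463,"dy":-0.434,"dz":-0.13,"hand":0.3},{"wx":0,"wy":0,"wz":18.96,"dx":0.463,"dy":-0.434,"dz":-0.13,"hand":0.3},{"wx":0,"wy":0,"wz":18.96,"dx":0.463,"dy":-0.434,"dz":-0.13,"hand":0.3},{"wx":0,"wy":0,"wz":18.96,"dx":0.463,"dy":-0.434,"dz":-0.13,"hand":0.3},{"wx":0,"wy":0,"wz":18.96,"dx":0.463,"dy":-0.434,"dz":-0.13,"hand":0.3}]'
python3 - <<'E'
from h import *
print(T_tool().round(4), sensors.state()['joint_pos'])
im,d,c,P=grab('wrist'); np.savez('w1',im=im,d=d,X=cloud(d,c,P)); save(im,'w1.png')
for t in ['flask_blue','flask_yellow','flask_red','flask_green','check_weight','pan','tray']:
  print(t,[(np.round(r['position'],3).tolist(),round(r['score'],2)) for r in finder.look_for('wrist',t)[:2]])
E
```

```text
time: 3.3
tool_pos: [0.4995, -0.0311, 0.4009]
tool_rot: [0.0, 1.0, -0.001, -0.0]
contact_force: [0.4, 0.4, -0.4]
gripper_width: 0.648
[[ 1.000e+00 -1.700e-03 -6.000e-04  4.995e-01]
 [-1.700e-03 -1.000e+00 -1.000e-04 -3.110e-02]
 [-6.000e-04  2.000e-04 -1.000e+00  4.009e-01]
 [ 0.000e+00  0.000e+00  0.000e+00  1.000e+00]] [-2.10930364e-01 -2.88522209e-01  1.64916806e+00 -2.86227343e-04
  1.78153798e+00  1.36146895e+00]
flask_blue [([0.488, 0.002, 0.07], 0.95), ([0.607, -0.152, 0.11], 0.26)]
flask_yellow [([0.472, -0.133, 0.066], 0.59)]
flask_red [([0.454, -0.206, 0.065], 0.82)]
flask_green [([0.461, -0.06, 0.069], 0.73)]
check_weight [([0.614, -0.002, 0.075], 0.81)]
pan [([0.61, -0.152, 0.107], 0.69)]
tray [([0.482, 0.174, 0.032], 0.6)]
```

View pics/w1.png

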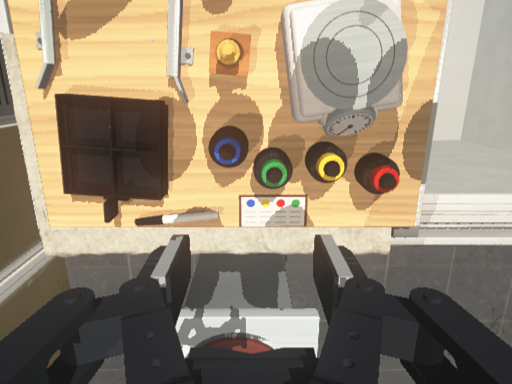

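Clear view: tray at (113,147) with its pull at (110,208), flasks B (228,147), G (273,168), Y (327,162), R (380,173), weight at (229,52), pan at (347,55). The stock card order B, Y, R, G is confirmed. Next I measure precisely from the depth.

```bash
cat >> h.py <<'E'
def disc(X,xy,z0,z1,r=0.035):
    m=(np.hypot(X[...,0]-xy[0],X[...,1]-xy[1])<r)&(X[...,2]>z0)&(X[...,2]<z1)
    p=X[m][:,:2].astype(np.float32)
    if len(p)<10: return None
    c,rad=cv2.minEnclosingCircle(p); med=(np.percentile(p,2,0)+np.percentile(p,98,0))/2
    return np.round(c,4),round(rad,4),np.round(med,4),len(p),np.round(np.median(X[m][:,2]),4)
E
cat > meas.py <<'E'
import sys
from h import *
X=np.load(sys.argv[1]+'.npz')['X']
for n,xy in dict(blue=(.492,0),yellow=(.472,-.135),red=(.454,-.208),green=(.461,-.06)).items():
    print(n,disc(X,xy,.094,.106),disc(X,xy,.060,.106))
print('weight',disc(X,(.614,-.002),.084,.097,.02),disc(X,(.614,-.002),.065,.079,.03))
print('pan',disc(X,(.607,-.152),.105,.115,.08))
m=(abs(X[...,0]-.48)<.09)&(abs(X[...,1]-.178)<.1)&(X[...,2]>.046)&(X[...,2]<.058)
p=X[m][:,:2].astype(np.float32); p=p[p[:,0]>.404]
print('tray',cv2.minAreaRect(p), np.median(X[m][:,2]))
m=(abs(X[...,0]-.4)<.05)&(abs(X[...,1]-.178)<.05)&(X[...,2]>.066)&(X[...,2]<.09)
print('pull',cv2.minAreaRect(X[m][:,:2].astype(np.float32)),m.sum(),X[m].mean(0))
E
python3 meas.py w1; python3 meas.py top
```

```text
blue (array([0.4865, 0.0024]), 0.0105, array([0.4865, 0.0026], dtype=float32), 189, np.float64(0.0999)) (array([0.4859, 0.0023]), 0.0285, array([0.4869, 0.002 ], dtype=float32), 1221, np.float64(0.0688))
yellow (array([ 0.4631, -0.1403]), 0.0102, array([ 0.4629, -0.1401], dtype=float32), 177, np.float64(0.1)) (array([ 0.4627, -0.141 ]), 0.0285, array([ 0.4646, -0.14  ], dtype=float32), 1154, np.float64(0.0754))
red (array([ 0.4449, -0.2184]), 0.0104, array([ 0.4455, -0.2182], dtype=float32), 186, np.float64(0.1)) (array([ 0.445 , -0.2184]), 0.0286, array([ 0.4472, -0.2151], dtype=float32), 1155, np.float64(0.077))
green (array([ 0.4538, -0.0618]), 0.0103, array([ 0.4542, -0.0619], dtype=float32), 169, np.float64(0.0999)) (array([ 0.4534, -0.062 ]), 0.0286, array([ 0.455 , -0.0617], dtype=float32), 1153, np.float64(0.0702))
weight (array([ 0.6133, -0.0009]), 0.0104, array([ 0.6135, -0.0009], dtype=float32), 229, np.float64(0.0903)) (array([ 6.135e-01, -6.000e-04]), 0.0155, array([ 0.6134, -0.0012], dtype=float32), 245, np.float64(0.0742))
pan (array([ 0.6063, -0.1537]), 0.0641, array(
[... 1079 characters left out ...]
ray([ 0.4537, -0.0631]), 0.0284, array([ 0.4539, -0.0628], dtype=float32), 290, np.float64(0.0701))
weight (array([ 0.6136, -0.0023]), 0.0103, array([ 0.6138, -0.0019], dtype=float32), 39, np.float64(0.0906)) (array([ 0.6135, -0.0017]), 0.0154, array([ 0.6133, -0.0025], dtype=float32), 48, np.float64(0.0731))
pan (array([ 0.6059, -0.1536]), 0.0636, array([ 0.6058, -0.1537], dtype=float32), 1457, np.float64(0.1105))
tray ((0.48146480321884155, 0.1765310913324356), (0.1498558521270752, 0.1504954844713211), 85.7362060546875) 0.050627003795590486
pull ((0.3913916051387787, 0.18230219185352325), (0.03124619647860527, 0.009202761575579643), 1.3371050357818604) 43 [0.39170418 0.18200638 0.07597816]
```

```bash
python3 -m pendant '[{"wx":0,"wy":0,"wz":0,"dx":0.1135,"dy":-0.029,"dz":0.26,"hand":0.3},{"wx":0,"wy":0,"wz":0,"dx":0.1135,"dy":-0.029,"dz":0.26,"hand":0.3},{"wx":0,"wy":0,"wz":0,"dx":0.1135,"dy":-0.029,"dz":0.26,"hand":0.3},{"wx":0,"wy":0,"wz":0,"dx":0.1135,"dy":-0.029,"dz":0.26,"hand":0.3},{"wx":0,"wy":0,"wz":0,"dx":0.1135,"dy":-0.029,"dz":0.26,"hand":0.3},{"wx":0,"wy":0,"wz":0,"dx":0.1135,"dy":-0.029,"dz":0.26,"hand":0.3},{"wx":0,"wy":0,"wz":0,"dx":0.1135,"dy":-0.029,"dz":0.26,"hand":0.3},{"wx":0,"wy":0,"wz":0,"dx":0.1135,"dy":-0.029,"dz":0.26,"hand":0.3},{"wx":0,"wy":0,"wz":0,"dx":0.1135,"dy":-0.029,"dz":0.29,"hand":0.3},{"wx":0,"wy":0,"wz":0,"dx":0.1135,"dy":-0.029,"dz":0.32,"hand":0.3},{"wx":0,"wy":0,"wz":0,"dx":0.1135,"dy":-0.029,"dz":0.349,"hand":0.3},{"wx":0,"wy":0,"wz":0,"dx":0.1135,"dy":-0.029,"dz":0.349,"hand":0.3},{"wx":0,"wy":0,"wz":0,"dx":0.1135,"dy":-0.029,"dz":0.349,"hand":0.3}]'
python3 -c "
from h import *
print(T_tool()[:3,3].round(4), T_tool()[:3,0].round(4))"
python3 -m pendant '[{"wx":0,"wy":0,"wz":0,"dx":0,"dy":0,"dz":0,"hand":-1},{"wx":0,"wy":0,"wz":0,"dx":0,"dy":0,"dz":0,"hand":-1},{"wx":0,"wy":0,"wz":0,"dx":0,"dy":0,"dz":0,"hand":-1},{"wx":0,"wy":0,"wz":0,"dx":0,"dy":0,"dz":0,"hand":-1},{"wx":0,"wy":0,"wz":0,"dx":0,"dy":0,"dz":0,"hand":-1}]'
```

```text
time: 4.78
tool_pos: [0.6125, -0.0013, 0.0522]
tool_rot: [-0.0, 1.0, -0.0, -0.001]
contact_force: [0.1, 0.8, 0.5]
gripper_width: 0.649
[ 0.6125 -0.0013  0.0522] [ 1.0e+00 -2.0e-04 -2.4e-03]
time: 5.2
tool_pos: [0.6158, -0.0015, 0.0563]
tool_rot: [0.0, 1.0, 0.0, 0.003]
contact_force: [-1.8, 0.6, 6.0]
gripper_width: 0.335
```

```bash
python3 -m pendant '[{"wx":0,"wy":0,"wz":0,"dx":0,"dy":0,"dz":-0.02,"hand":-1},{"wx":0,"wy":0,"wz":0,"dx":0,"dy":0,"dz":-0.05,"hand":-1},{"wx":0,"wy":0,"wz":0,"dx":0,"dy":0,"dz":-0.09,"hand":-1},{"wx":0,"wy":0,"wz":0,"dx":0,"dy":0,"dz":-0.13,"hand":-1},{"wx":0,"wy":0,"wz":0,"dx":0,"dy":0,"dz":-0.16,"hand":-1},{"wx":0,"wy":0,"wz":0,"dx":0,"dy":0,"dz":-0.16,"hand":-1},{"wx":0,"wy":0,"wz":0,"dx":0,"dy":0,"dz":-0.16,"hand":-1},{"wx":0,"wy":0,"wz":0,"dx":0,"dy":0,"dz":-0.16,"hand":-1}]'
python3 - <<'E'
from h import *
print(T_tool().round(4))
im,d,c,P=grab('scene'); save(cv2.resize(im[120:300,180:420],None,fx=3,fy=3),'s2.png')
im,d,c,P=grab('wrist'); save(im,'w2.png'); X=cloud(d,c,P); np.savez('w2',im=im,d=d,X=X)
E
```

```text
time: 5.87
tool_pos: [0.6129, -0.0012, 0.2118]
tool_rot: [-0.0, 1.0, -0.0, -0.0]
contact_force: [-0.3, 0.3, -2.7]
gripper_width: 0.333
[[ 1.000e+00 -1.000e-04 -8.000e-04  6.129e-01]
 [-1.000e-04 -1.000e+00  0.000e+00 -1.200e-03]
 [-8.000e-04 -0.000e+00 -1.000e+00  2.118e-01]
 [ 0.000e+00  0.000e+00  0.000e+00  1.000e+00]]
```

View pics/w2.png

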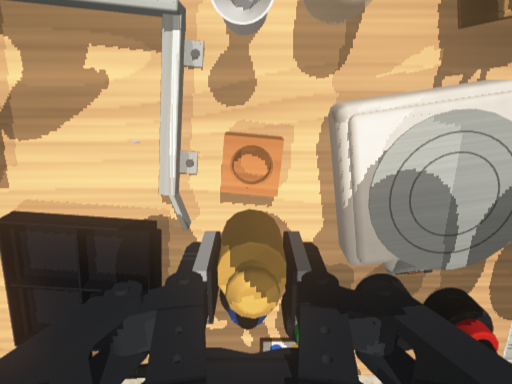

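The weight is held between the fingers at (250,275). The block's pocket shows empty at (252,164). I check how the weight sits in the grip and where the pocket is.

```bash
python3 - <<'E'
from h import *
X=np.load('w2.npz')['X']
m=(np.hypot(X[...,0]-.613,X[...,1]+.001)<.03)&(X[...,2]>.17)
v,u=np.nonzero(m); k=(u>222)&(u<283)&(v<325); p=X[v[k],u[k]]
zm=p[:,2].max(); print('top z',zm)
t=p[p[:,2]>zm-.004]; A=np.c_[t[:,:2],np.ones(len(t))]; co=np.linalg.lstsq(A,t[:,2],rcond=None)[0]; print('knob top',len(t),t.mean(0),'tilt deg',np.degrees(co[:2]), cv2.minEnclosingCircle(t[:,:2].astype(np.float32)))
h,e=np.histogram(p[:,2],30); print(list(zip(e.round(3),h)))
for z in np.arange(.18,.235,.006):
    q=p[abs(p[:,2]-z)<.003]
    if len(q): print(round(z,3),len(q),q[:,:2].min(0).round(4),q[:,:2].max(0).round(4))
m=(np.hypot(X[...,0]-.613,X[...,1]+.001)<.045)&(X[...,2]>.045)&(X[...,2]<.052)
q=X[m][:,:2].astype(np.float32); print('block',cv2.minAreaRect(q))
m=(np.hypot(X[...,0]-.613,X[...,1]+.001)<.024)&(X[...,2]>.03)&(X[...,2]<.038)
q=X[m][:,:2].astype(np.float32); print('pocket floor',cv2.minEnclosingCircle(q),len(q),q.mean(0))
E
```

```text
top z 0.2472073726355478
knob top 1560 [ 0.61099179 -0.00139743  0.2447226 ] tilt deg [-1.22081698  0.57111611] ((0.6107242107391357, -0.001590363448485732), 0.010189227759838104)
[(np.float64(0.188), np.int64(23)), (np.float64(0.19), np.int64(66)), (np.float64(0.192), np.int64(69)), (np.float64(0.194), np.int64(71)), (np.float64(0.196), np.int64(79)), (np.float64(0.198), np.int64(83)), (np.float64(0.2), np.int64(86)), (np.float64(0.202), np.int64(82)), (np.float64(0.204), np.int64(83)), (np.float64(0.206), np.int64(91)), (np.float64(0.208), np.int64(95)), (np.float64(0.21), np.int64(107)), (np.float64(0.212), np.int64(88)), (np.float64(0.214), np.int64(92)), (np.float64(0.216), np.int64(108)), (np.float64(0.218), np.int64(106)), (np.float64(0.22), np.int64(117)), (np.float64(0.222), np.int64(105)), (np.float64(0.224), np.int64(119)), (np.float64(0.226), np.int64(306)), (np.float64(0.228), np.int64(1368)), (np.float64(0.23), np.int64(106)), (np.float64(0.231), np.int64(11)), (np.float64(0.233), np.int64(0)), (np.float64(0.235), np.int64(0)), (np.float64(0.237), np.int64(57)), (np.float64(0.239), np.int64(141)), (np.float64(0.241), np.int64(492)), (np.float64(0.243), np.int64(1061)), (np.float64(0.245), np.int64(466))]
0.186 1 [0.6227 0.0053] [0.6227 0.0053]
0.192 191 [ 0.6137 -0.0157] [0.6251 0.0137]
0.198 248 [ 0.6139 -0.0157] [0.6254 0.0132]
0.204 252 [ 0.6142 -0.0157] [0.6252 0.0126]
0.21 294 [ 0.6146 -0.0155] [0.6254 0.0122]
0.216 307 [ 0.6156 -0.015 ] [0.6254 0.0117]
0.222 345 [ 0.6171 -0.0144] [0.6257 0.0112]
0.228 1800 [ 0.6007 -0.0141] [0.6257 0.011 ]
0.234 23 [ 0.6137 -0.0058] [0.6167 0.0051]
block ((0.6132699251174927, -0.0008134674280881882), (0.05428609997034073, 0.05453087389469147), 84.58299255371094)
pocket floor ((0.6124271154403687, -0.0007114801555871964), 0.017837373539805412) 1025 [ 0.6118841  -0.00074845]
```

```bash
python3 -m pendant '[{"wx":0,"wy":0,"wz":0,"dx":-0.005,"dy":0.04,"dz":0,"hand":-1},{"wx":0,"wy":0,"wz":0,"dx":-0.005,"dy":0.08,"dz":0,"hand":-1},{"wx":0,"wy":0,"wz":0,"dx":-0.005,"dy":0.12,"dz":0.01,"hand":-1},{"wx":0,"wy":0,"wz":0,"dx":-0.005,"dy":0.152,"dz":0.03,"hand":-1},{"wx":0,"wy":0,"wz":0,"dx":-0.005,"dy":0.152,"dz":0.05,"hand":-1},{"wx":0,"wy":0,"wz":0,"dx":-0.005,"dy":0.152,"dz":0.065,"hand":-1},{"wx":0,"wy":0,"wz":0,"dx":-0.005,"dy":0.152,"dz":0.074,"hand":-1},{"wx":0,"wy":0,"wz":0,"dx":-0.005,"dy":0.152,"dz":0.079,"hand":-1},{"wx":0,"wy":0,"wz":0,"dx":-0.005,"dy":0.152,"dz":0.083,"hand":-1},{"wx":0,"wy":0,"wz":0,"dx":-0.005,"dy":0.152,"dz":0.083,"hand":-1},{"wx":0,"wy":0,"wz":0,"dx":-0.005,"dy":0.152,"dz":0.083,"hand":-1}]'
python3 -m pendant '[{"wx":0,"wy":0,"wz":0,"dx":0,"dy":0,"dz":0,"hand":0.2},{"wx":0,"wy":0,"wz":0,"dx":0,"dy":0,"dz":0,"hand":0.2},{"wx":0,"wy":0,"wz":0,"dx":0,"dy":0,"dz":0,"hand":0.2},{"wx":0,"wy":0,"wz":0,"dx":0,"dy":0,"dz":-0.02,"hand":0.2},{"wx":0,"wy":0,"wz":0,"dx":0,"dy":0,"dz":-0.05,"hand":0.2},{"wx":0,"wy":0,"wz":0,"dx":0,"dy":0,"dz":-0.08,"hand":0.2},{"wx":0,"wy":0,"wz":0,"dx":0,"dy":0,"dz":-0.08,"hand":0.2},{"wx":0,"wy":0,"wz":0,"dx":0,"dy":0,"dz":-0.08,"hand":0.2},{"wx":0,"wy":0,"wz":0,"dx":0,"dy":0,"dz":-0.08,"hand":0.2},{"wx":0,"wy":0,"wz":0,"dx":0,"dy":0,"dz":-0.08,"hand":0.2},{"wx":0,"wy":0,"wz":0,"dx":0,"dy":0,"dz":-0.08,"hand":0.2},{"wx":0,"wy":0,"wz":0,"dx":0,"dy":0,"dz":-0.08,"hand":0.2},{"wx":0,"wy":0,"wz":0,"dx":0,"dy":0,"dz":-0.08,"hand":0.2},{"wx":0,"wy":0,"wz":0,"dx":0,"dy":0,"dz":-0.08,"hand":0.2},{"wx":0,"wy":0,"wz":0,"dx":0,"dy":0,"dz":-0.08,"hand":0.2}]'
python3 - <<'E'
from h import *
print(T_tool()[:3,3].round(4))
im,d,c,P=grab('wrist'); save(im,'w3.png'); X=cloud(d,c,P); np.savez('w3',im=im,d=d,X=X)
xy=(.606,-.1536)
print(disc(X,xy,.155,.165,.03),disc(X,xy,.137,.149,.03),disc(X,xy,.09,.115,.08))
im,d,c,P=grab('top'); X=cloud(d,c,P)
print('top',disc(X,xy,.152,.17,.03))
E
```

```text
time: 6.88
tool_pos: [0.6091, -0.1525, 0.1301]
tool_rot: [0.0, 1.0, 0.001, 0.001]
contact_force: [0.2, -1.0, -1.9]
gripper_width: 0.336
time: 8.13
tool_pos: [0.6083, -0.1532, 0.209]
tool_rot: [-0.0, 1.0, -0.0, -0.0]
contact_force: [-1.0, 0.0, 0.2]
gripper_width: 0.598
[ 0.6083 -0.1532  0.209 ]
(array([ 0.6067, -0.1523]), 0.0106, array([ 0.6072, -0.1523], dtype=float32), 848, np.float64(0.1596)) (array([ 0.607 , -0.1522]), 0.0154, array([ 0.6101, -0.1523], dtype=float32), 864, np.float64(0.1434)) (array([ 0.6001, -0.1534]), 0.0698, array([ 0.6054, -0.1534], dtype=float32), 18951, np.float64(0.1037))
top (array([ 0.6054, -0.1529]), 0.0083, array([ 0.6048, -0.153 ], dtype=float32), 23, np.float64(0.1609))
```

View pics/w3.png

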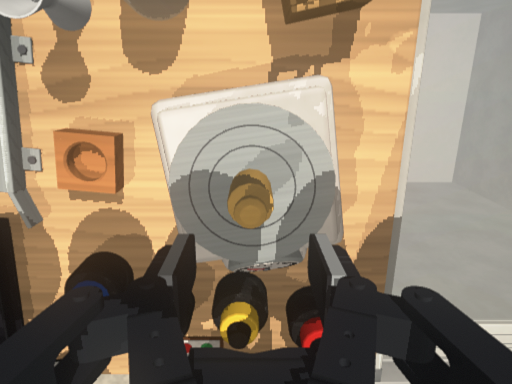

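The weight stands free at (250,203), inside the inner ring, and the pan has sunk to 0.1037 m (about 6.5 mm, as expected). I let it stand a little longer, then regrasp it and carry it over the block.

```bash
python3 -m pendant '[{"wx":0,"wy":0,"wz":0,"dx":0,"dy":0,"dz":0,"hand":0.2},{"wx":0,"wy":0,"wz":0,"dx":0,"dy":0,"dz":0,"hand":0.2},{"wx":0,"wy":0,"wz":0,"dx":0,"dy":0,"dz":0,"hand":0.2},{"wx":0,"wy":0,"wz":0,"dx":-0.0015,"dy":-0.001,"dz":0.03,"hand":0.2},{"wx":0,"wy":0,"wz":0,"dx":-0.0015,"dy":-0.001,"dz":0.06,"hand":0.2},{"wx":0,"wy":0,"wz":0,"dx":-0.0015,"dy":-0.001,"dz":0.082,"hand":0.2},{"wx":0,"wy":0,"wz":0,"dx":-0.0015,"dy":-0.001,"dz":0.082,"hand":0.2},{"wx":0,"wy":0,"wz":0,"dx":-0.0015,"dy":-0.001,"dz":0.082,"hand":-1},{"wx":0,"wy":0,"wz":0,"dx":-0.0015,"dy":-0.001,"dz":0.082,"hand":-1},{"wx":0,"wy":0,"wz":0,"dx":-0.0015,"dy":-0.001,"dz":0.082,"hand":-1},{"wx":0,"wy":0,"wz":0,"dx":-0.0015,"dy":-0.001,"dz":0.082,"hand":-1},{"wx":0,"wy":0,"wz":0,"dx":-0.0015,"dy":-0.001,"dz":0.082,"hand":-1},{"wx":0,"wy":0,"wz":0,"dx":-0.0015,"dy":-0.001,"dz":0.06,"hand":-1},{"wx":0,"wy":0,"wz":0,"dx":-0.0015,"dy":-0.001,"dz":0.03,"hand":-1},{"wx":0,"wy":0,"wz":0,"dx":0.005,"dy":-0.04,"dz":0.01,"hand":-1},{"wx":0,"wy":0,"wz":0,"dx":0.005,"dy":-0.08,"dz":0.01,"hand":-1},{"wx":0,"wy":0,"wz":0,"dx":0.005,"dy":-0.12,"dz":0.01,"hand":-1},{"wx":0,"wy":0,"wz":0,"dx":0.005,"dy":-0.1525,"dz":0.01,"hand":-1},{"wx":0,"wy":0,"wz":0,"dx":0.005,"dy":-0.1525,"dz":0.01,"hand":-1},{"wx":0,"wy":0,"wz":0,"dx":0.005,"dy":-0.1525,"dz":0.01,"hand":-1}]'
cat > held.py <<'E'
from h import *
T=T_tool(); print(T[:3,3].round(4),T[:3,0].round(4))
im,d,c,P=grab('wrist'); X=cloud(d,c,P); np.savez('w4',im=im,d=d,X=X); save(im,'w4.png')
x,y,z=T[:3,3]
v,u=np.nonzero((np.hypot(X[...,0]-x,X[...,1]-y)<.03)&(X[...,2]>z-.03)); k=(u>222)&(u<283)&(v<325); p=X[v[k],u[k]]
zm=p[:,2].max(); t=p[p[:,2]>zm-.005]
for _ in range(3):
    co=np.linalg.lstsq(np.c_[t[:,:2],np.ones(len(t))],t[:,2],rcond=None)[0]
    r=t[:,2]-np.c_[t[:,:2],np.ones(len(t))]@co; t=t[abs(r)<2*r.std()+1e-5]
print('knob',t.mean(0).round(4),'tilt',np.degrees(co[:2]).round(2),cv2.minEnclosingCircle(t[:,:2].astype(np.float32)))
m=(np.hypot(X[...,0]-.613,X[...,1]+.001)<.024)&(X[...,2]>.03)&(X[...,2]<.038)
q=X[m][:,:2].astype(np.float32); print('pocket floor',cv2.minEnclosingCircle(q),len(q))
E
python3 held.py
```

```text
time: 9.9
tool_pos: [0.6134, 0.0009, 0.1996]
tool_rot: [0.0, 1.0, 0.002, 0.0]
contact_force: [0.7, -0.9, -1.7]
gripper_width: 0.33
[0.6134 0.0009 0.1996] [1.0e+00 3.1e-03 7.0e-04]
knob [0.6141 0.0008 0.2305] tilt [-3.61  0.16] ((0.613196074962616, 0.000877310405485332), 0.010246261954307556)
pocket floor ((0.6129903793334961, -0.0006653880700469017), 0.018092093989253044) 1095
```

```bash
cat > side.py <<'E'
from h import *
X=np.load('w4.npz')['X']; T=T_tool(); x,y,z=T[:3,3]
v,u=np.nonzero((np.hypot(X[...,0]-x,X[...,1]-y)<.03)&(X[...,2]>z-.03)); k=(u>222)&(u<283)&(v<325); p=X[v[k],u[k]]
zb=p[:,2].max()-.057; print('underside',zb)
p=p[(p[:,2]>zb+.003)&(p[:,2]<zb+.036)]
# cylinder fit: axis (x0+a s, y0+b s)
from scipy.optimize import least_squares
f=lambda q:np.hypot(p[:,0]-q[0]-q[2]*(p[:,2]-zb),p[:,1]-q[1]-q[3]*(p[:,2]-zb))-.0155
r=least_squares(f,[x,y,0,0],loss='soft_l1',f_scale=.0007); print('base xy',r.x[:2].round(4),'lean deg',np.degrees(r.x[2:]).round(2),np.abs(f(r.x)).mean(),len(p))
E
python3 side.py
```

```text
underside 0.17624858307154162
base xy [0.6121 0.0009] lean deg [-0.04  0.  ] 0.00018756888352244365 1499
```

```bash
python3 -m pendant '[{"wx":0,"wy":0,"wz":0,"dx":0.001,"dy":0,"dz":0.04,"hand":-1},{"wx":0,"wy":0,"wz":0,"dx":0.001,"dy":0,"dz":0.08,"hand":-1},{"wx":0,"wy":0,"wz":0,"dx":0.001,"dy":0,"dz":0.11,"hand":-1},{"wx":0,"wy":0,"wz":0,"dx":0.001,"dy":0,"dz":0.122,"hand":-1},{"wx":0,"wy":0,"wz":0,"dx":0.001,"dy":0,"dz":0.122,"hand":-1},{"wx":0,"wy":0,"wz":0,"dx":0.001,"dy":0,"dz":0.122,"hand":-1},{"wx":0,"wy":0,"wz":0,"dx":0.001,"dy":0,"dz":0.127,"hand":-1},{"wx":0,"wy":0,"wz":0,"dx":0.001,"dy":0,"dz":0.132,"hand":-1},{"wx":0,"wy":0,"wz":0,"dx":0.001,"dy":0,"dz":0.137,"hand":-1},{"wx":0,"wy":0,"wz":0,"dx":0.001,"dy":0,"dz":0.141,"hand":-1},{"wx":0,"wy":0,"wz":0,"dx":0.001,"dy":0,"dz":0.141,"hand":-1}]'
```

```text
time: 10.87
tool_pos: [0.6153, -0.0008, 0.0595]
tool_rot: [0.0, 1.0, -0.0, 0.001]
contact_force: [-1.4, -0.6, 1.9]
gripper_width: 0.33
```

```bash
python3 -m pendant '[{"wx":0,"wy":0,"wz":0,"dx":0,"dy":0,"dz":0,"hand":0.3},{"wx":0,"wy":0,"wz":0,"dx":0,"dy":0,"dz":0,"hand":0.3},{"wx":0,"wy":0,"wz":0,"dx":0,"dy":0,"dz":0,"hand":0.3},{"wx":0,"wy":0,"wz":0,"dx":0,"dy":0,"dz":0,"hand":0.3},{"wx":0,"wy":0,"wz":0,"dx":0,"dy":0,"dz":-0.04,"hand":0.3},{"wx":0,"wy":0,"wz":0,"dx":0,"dy":0,"dz":-0.08,"hand":0.3},{"wx":0,"wy":0,"wz":0,"dx":-0.02,"dy":-0.003,"dz":-0.115,"hand":0.3},{"wx":0,"wy":0,"wz":0,"dx":-0.05,"dy":-0.003,"dz":-0.14,"hand":0.3},{"wx":0,"wy":0,"wz":0,"dx":-0.08,"dy":-0.003,"dz":-0.16,"hand":0.3},{"wx":0,"wy":0,"wz":0,"dx":-0.11,"dy":-0.003,"dz":-0.19,"hand":0.3},{"wx":0,"wy":0,"wz":0,"dx":-0.128,"dy":-0.003,"dz":-0.19,"hand":0.3},{"wx":0,"wy":0,"wz":0,"dx":-0.128,"dy":-0.003,"dz":-0.19,"hand":0.3},{"wx":0,"wy":0,"wz":0,"dx":-0.128,"dy":-0.003,"dz":-0.19,"hand":0.3}]'
cat > look.py <<'E'
import sys
from h import *
T=T_tool(); print(T[:3,3].round(4),T[:3,0].round(4))
im,d,c,P=grab('wrist'); X=cloud(d,c,P); np.savez('wl',im=im,d=d,X=X); save(im,'wl.png')
it,dt,ct,Pt=grab('top'); Xt=cloud(dt,ct,Pt); np.savez('tl',im=it,d=dt,X=Xt)
hs={'blue':(105,130),'yellow':(20,33),'red':(0,6),'green':(50,85)}
for nm,I,XX in [('wrist',im,X),('top',it,Xt)]:
  H=cv2.cvtColor(I,cv2.COLOR_RGB2HSV)
  for n,(a,b) in hs.items():
    m=(H[...,0]>=a)&(H[...,0]<=b)&(H[...,1]>130)&(H[...,2]>50)&(XX[...,2]>.06)&(XX[...,2]<.2)&(XX[...,0]>.3)&(XX[...,0]<.75)&(abs(XX[...,1])<.3)
    if n=='red': m|=(H[...,0]>=172)&(H[...,1]>130)&(H[...,2]>50)&(XX[...,2]>.06)&(XX[...,2]<.2)&(XX[...,0]>.3)&(XX[...,0]<.75)&(abs(XX[...,1])<.3)
    p=XX[m]
    if len(p)<8: print(nm,n,'none',len(p)); continue
    c0=np.median(p,0)
    zt=c0[2]
    w=XX[(np.hypot(XX[...,0]-c0[0],XX[...,1]-c0[1])<.03)&(XX[...,2]>zt-.03)&(XX[...,2]<zt+.03)]
    zmax=np.percentile(w[:,2],99)
    print(nm,n,len(p),c0.round(3),'cap',disc(XX,c0[:2],zmax-.004,zmax+.004))
print('weight',disc(X,(.613,-.001),.084,.097,.03),disc(Xt,(.613,-.001),.084,.097,.03))
E
python3 look.py
```

```text
time: 11.95
tool_pos: [0.4863, 0.0023, 0.2487]
tool_rot: [0.0, 1.0, -0.0, 0.001]
contact_force: [0.3, 0.3, -0.0]
gripper_width: 0.658
[0.4863 0.0023 0.2487] [ 1.0e+00 -3.0e-04  1.9e-03]
wrist blue 82 [0.476 0.015 0.088] cap (array([0.4857, 0.0026]), 0.0096, array([0.486 , 0.0026], dtype=float32), 353, np.float64(0.1002))
wrist yellow 1541 [ 0.477 -0.125  0.088] cap (array([ 0.4624, -0.1405]), 0.0099, array([ 0.4624, -0.1405], dtype=float32), 351, np.float64(0.1002))
wrist red 1020 [ 0.452 -0.208  0.087] cap (array([ 0.4444, -0.219 ]), 0.0105, array([ 0.4448, -0.2183], dtype=float32), 354, np.float64(0.1001))
wrist green 270 [ 0.464 -0.062  0.088] cap (array([ 0.4534, -0.0619]), 0.0097, array([ 0.4535, -0.0616], dtype=float32), 332, np.float64(0.1))
top blue none 0
top yellow 148 [ 0.464 -0.139  0.087] cap (array([ 0.4623, -0.1387]), 0.0093, array([ 0.4626, -0.1389], dtype=float32), 24, np.float64(0.1017))
top red 102 [ 0.446 -0.215  0.088] cap (array([ 0.4446, -0.2179]), 0.0098, array([ 0.4446, -0.2184], dtype=float32), 30, np.float64(0.1004))
top green none 0
weight (array([ 0.6143, -0.001 ]), 0.0105, array([ 0.6141, -0.0008], dtype=float32), 560, np.float64(0.0903)) (array([ 0.6144, -0.0014]), 0.0097, array([ 0.6136, -0.0008], dtype=float32), 37, np.float64(0.0895))
```

The weight is seated again (knob top 0.0903 m, as at the start). Now blue.

```bash
python3 -m pendant '[{"wx":0,"wy":0,"wz":0,"dx":0,"dy":0,"dz":0.04,"hand":0.3},{"wx":0,"wy":0,"wz":0,"dx":0,"dy":0,"dz":0.08,"hand":0.3},{"wx":0,"wy":0,"wz":0,"dx":0,"dy":0,"dz":0.12,"hand":0.3},{"wx":0,"wy":0,"wz":0,"dx":0,"dy":0,"dz":0.15,"hand":0.3},{"wx":0,"wy":0,"wz":0,"dx":0,"dy":0,"dz":0.172,"hand":0.3},{"wx":0,"wy":0,"wz":0,"dx":0,"dy":0,"dz":0.172,"hand":0.3},{"wx":0,"wy":0,"wz":0,"dx":0,"dy":0,"dz":0.172,"hand":0.3},{"wx":0,"wy":0,"wz":0,"dx":0,"dy":0,"dz":0.172,"hand":-1},{"wx":0,"wy":0,"wz":0,"dx":0,"dy":0,"dz":0.172,"hand":-1},{"wx":0,"wy":0,"wz":0,"dx":0,"dy":0,"dz":0.172,"hand":-1},{"wx":0,"wy":0,"wz":0,"dx":0,"dy":0,"dz":0.172,"hand":-1},{"wx":0,"wy":0,"wz":0,"dx":0,"dy":0,"dz":0.172,"hand":-1}]'
python3 -m pendant '[{"wx":0,"wy":0,"wz":0,"dx":0,"dy":0,"dz":-0.02,"hand":-1},{"wx":0,"wy":0,"wz":0,"dx":0,"dy":0,"dz":-0.05,"hand":-1},{"wx":0,"wy":0,"wz":0,"dx":0,"dy":0,"dz":-0.09,"hand":-1},{"wx":0,"wy":0,"wz":0,"dx":0,"dy":0,"dz":-0.13,"hand":-1},{"wx":0,"wy":0,"wz":0,"dx":0,"dy":0,"dz":-0.15,"hand":-1},{"wx":0,"wy":0,"wz":0,"dx":0,"dy":0,"dz":-0.15,"hand":-1},{"wx":0,"wy":0,"wz":0,"dx":0,"dy":0,"dz":-0.15,"hand":-1}]'
python3 - <<'E'
from h import *
print(T_tool().round(4)); 
im,d,c,P=grab('wrist'); X=cloud(d,c,P); np.savez('w5',im=im,d=d,X=X)
a=im.copy()
im2,d,c,P=grab('scene'); save(np.hstack([a,cv2.resize(im2[120:312,200:340],(280,384))]),'w5.png')
x,y,z=T_tool()[:3,3]; p=X[180:384,200:310].reshape(-1,3); p=p[(p[:,2]>z-.05)&(p[:,2]<z+.04)]; print(np.histogram(p[:,2]-z,20))
E
```

```text
time: 13.05
tool_pos: [0.4884, 0.0022, 0.0787]
tool_rot: [0.0, 1.0, -0.0, 0.002]
contact_force: [0.2, 2.2, 5.1]
gripper_width: 0.394
time: 13.63
tool_pos: [0.4866, 0.0021, 0.227]
tool_rot: [0.0, 1.0, -0.0, 0.001]
contact_force: [0.5, -0.3, -2.1]
gripper_width: 0.391
[[ 1.000e+00 -2.000e-04  1.800e-03  4.866e-01]
 [-2.000e-04 -1.000e+00 -6.000e-04  2.100e-03]
 [ 1.800e-03  6.000e-04 -1.000e+00  2.270e-01]
 [ 0.000e+00  0.000e+00  0.000e+00  1.000e+00]]
(array([  43,   55,   74,  115,  154,  193,  203,  469, 2319,  233,  230,
        239,  344, 2553,  606,  640, 1782,  273,  282,  284]), array([-0.04520497, -0.0409448 , -0.03668464, -0.03242447, -0.02816431,
       -0.02390414, -0.01964398, -0.01538381, -0.01112365, -0.00686348,
       -0.00260332,  0.00165685,  0.00591701,  0.01017717,  0.01443734,
        0.0186975 ,  0.02295767,  0.02721783,  0.031478  ,  0.03573816,
        0.03999833]))
```

View pics/w5.png

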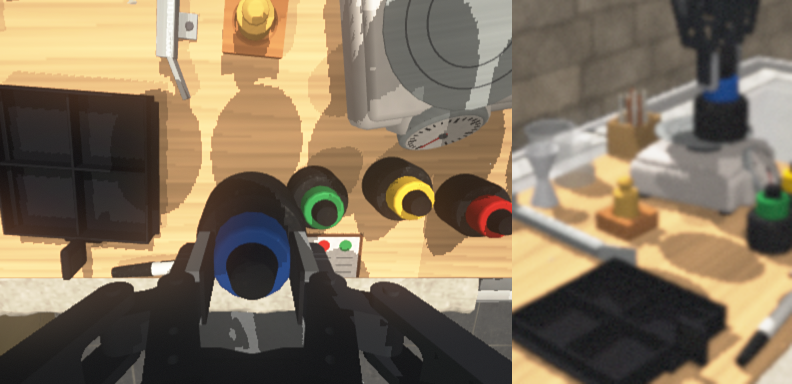

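Blue is held upright at (252,255); dial, weight and tray look right. Onto the pan.

```bash
python3 -m pendant '[{"wx":0,"wy":0,"wz":0,"dx":0.024,"dy":0.031,"dz":0,"hand":-1},{"wx":0,"wy":0,"wz":0,"dx":0.048,"dy":0.062,"dz":0,"hand":-1},{"wx":0,"wy":0,"wz":0,"dx":0.073,"dy":0.094,"dz":0,"hand":-1},{"wx":0,"wy":0,"wz":0,"dx":0.097,"dy":0.125,"dz":0.01,"hand":-1},{"wx":0,"wy":0,"wz":0,"dx":0.121,"dy":0.156,"dz":0.03,"hand":-1},{"wx":0,"wy":0,"wz":0,"dx":0.121,"dy":0.156,"dz":0.05,"hand":-1},{"wx":0,"wy":0,"wz":0,"dx":0.121,"dy":0.156,"dz":0.06,"hand":-1},{"wx":0,"wy":0,"wz":0,"dx":0.121,"dy":0.156,"dz":0.064,"hand":-1},{"wx":0,"wy":0,"wz":0,"dx":0.121,"dy":0.156,"dz":0.068,"hand":-1},{"wx":0,"wy":0,"wz":0,"dx":0.121,"dy":0.156,"dz":0.068,"hand":-1}]'
python3 -m pendant '[{"wx":0,"wy":0,"wz":0,"dx":0,"dy":0,"dz":0,"hand":0.3},{"wx":0,"wy":0,"wz":0,"dx":0,"dy":0,"dz":0,"hand":0.3},{"wx":0,"wy":0,"wz":0,"dx":0,"dy":0,"dz":0,"hand":0.3},{"wx":0,"wy":0,"wz":0,"dx":0,"dy":0,"dz":-0.02,"hand":0.3},{"wx":0,"wy":0,"wz":0,"dx":0,"dy":0,"dz":-0.05,"hand":0.3},{"wx":0,"wy":0,"wz":0,"dx":0,"dy":0,"dz":-0.08,"hand":0.3},{"wx":0,"wy":0,"wz":0,"dx":0,"dy":0,"dz":-0.08,"hand":0.3},{"wx":0,"wy":0,"wz":0,"dx":0,"dy":0,"dz":-0.08,"hand":0.3},{"wx":0,"wy":0,"wz":0,"dx":0,"dy":0,"dz":-0.08,"hand":0.3},{"wx":0,"wy":0,"wz":0,"dx":0,"dy":0,"dz":-0.08,"hand":0.3},{"wx":0,"wy":0,"wz":0,"dx":0,"dy":0,"dz":-0.08,"hand":0.3},{"wx":0,"wy":0,"wz":0,"dx":0,"dy":0,"dz":-0.08,"hand":0.3},{"wx":0,"wy":0,"wz":0,"dx":0,"dy":0,"dz":-0.08,"hand":0.3},{"wx":0,"wy":0,"wz":0,"dx":0,"dy":0,"dz":-0.08,"hand":0.3},{"wx":0,"wy":0,"wz":0,"dx":0,"dy":0,"dz":-0.08,"hand":0.3},{"wx":0,"wy":0,"wz":0,"dx":0,"dy":0,"dz":-0.08,"hand":0.3},{"wx":0,"wy":0,"wz":0,"dx":0,"dy":0,"dz":-0.08,"hand":0.3}]'
cat > panlook.py <<'E'
from h import *
print(T_tool()[:3,3].round(4))
xy=(.606,-.1536)
for n in ['wrist','top']:
    im,d,c,P=grab(n); X=cloud(d,c,P); np.savez('p'+n,im=im,d=d,X=X); 
    print(n,'cap',disc(X,xy,.168,.186,.03),'body',disc(X,xy,.138,.150,.035),'pan',disc(X,xy,.09,.115,.062))
    for f,q in dict(blue=(.486,.002),yellow=(.4625,-.140),red=(.4447,-.2183),green=(.4534,-.062)).items():
        r=disc(X,q,.094,.104,.05); print('  ',f,None if r is None else (r[0],r[1],r[3]))
save(im,'ptop.png')
E
python3 panlook.py
```

```text
time: 14.57
tool_pos: [0.6064, -0.1525, 0.1576]
tool_rot: [-0.001, 1.0, 0.0, -0.001]
contact_force: [-0.1, -0.5, -1.6]
gripper_width: 0.392
time: 15.98
tool_pos: [0.6074, -0.1538, 0.2383]
tool_rot: [-0.0, 1.0, -0.0, 0.0]
contact_force: [0.3, 0.4, 0.5]
gripper_width: 0.647
[ 0.6074 -0.1538  0.2383]
wrist cap (array([ 0.6043, -0.152 ]), 0.0111, array([ 0.6052, -0.1519], dtype=float32), 850, np.float64(0.1769)) body (array([ 0.6041, -0.1522]), 0.0286, array([ 0.6076, -0.1521], dtype=float32), 1996, np.float64(0.144)) pan (array([ 0.606 , -0.1536]), 0.062, array([ 0.6067, -0.1536], dtype=float32), 11597, np.float64(0.1033))
   blue None
   yellow (array([ 0.463 , -0.1413]), 0.0103, 332)
   red (array([ 0.4457, -0.2195]), 0.0106, 327)
   green None
top cap (array([ 0.6036, -0.1531]), 0.0092, array([ 0.6031, -0.1541], dtype=float32), 21, np.float64(0.1773)) body (array([ 0.5985, -0.1594]), 0.0218, array([ 0.5972, -0.1639], dtype=float32), 58, np.float64(0.1441)) pan (array([ 0.6056, -0.1535]), 0.0619, array([ 0.6091, -0.1532], dtype=float32), 385, np.float64(0.1034))
   blue None
   yellow None
   red None
   green (array([ 0.4536, -0.063 ]), 0.0107, 42)
```

Blue stands free on the pan at (0.604,-0.152), with the pan sunk about 6.8 mm. I refine the tray pose from the saved clouds and extend the pan wait a little as I regrasp.

```bash
python3 -m pendant '[{"wx":0,"wy":0,"wz":0,"dx":-0.002,"dy":-0.0015,"dz":0.03,"hand":0.3},{"wx":0,"wy":0,"wz":0,"dx":-0.002,"dy":-0.0015,"dz":0.06,"hand":0.3},{"wx":0,"wy":0,"wz":0,"dx":-0.002,"dy":-0.0015,"dz":0.0815,"hand":0.3},{"wx":0,"wy":0,"wz":0,"dx":-0.002,"dy":-0.0015,"dz":0.0815,"hand":0.3},{"wx":0,"wy":0,"wz":0,"dx":-0.002,"dy":-0.0015,"dz":0.0815,"hand":-1},{"wx":0,"wy":0,"wz":0,"dx":-0.002,"dy":-0.0015,"dz":0.0815,"hand":-1},{"wx":0,"wy":0,"wz":0,"dx":-0.002,"dy":-0.0015,"dz":0.0815,"hand":-1},{"wx":0,"wy":0,"wz":0,"dx":-0.002,"dy":-0.0015,"dz":0.0815,"hand":-1},{"wx":0,"wy":0,"wz":0,"dx":-0.002,"dy":-0.0015,"dz":0.05,"hand":-1},{"wx":0,"wy":0,"wz":0,"dx":-0.002,"dy":-0.0015,"dz":0.01,"hand":-1}]'
cat > tray.py <<'E'
from h import *
import sys
for f in sys.argv[1:]:
    X=np.load(f+'.npz')['X']
    # compartment floors: 4 blobs at z~.030 ; rim at .052
    m=(X[...,0]>.40)&(X[...,0]<.57)&(X[...,1]>.085)&(X[...,1]<.27)&(X[...,2]>.0495)&(X[...,2]<.0545)
    m=cv2.morphologyEx(m.astype(np.uint8),cv2.MORPH_OPEN,np.ones((1,1)))
    n,l,st,_=cv2.connectedComponentsWithStats(m); 
    i=1+np.argmax(st[1:,4]); p=X[l==i][:,:2].astype(np.float32)
    print(f,'rim',cv2.minAreaRect(p),len(p))
    m=(abs(X[...,0]-.393)<.05)&(abs(X[...,1]-.182)<.05)&(X[...,2]>.072)&(X[...,2]<.084)
    p=X[m][:,:2].astype(np.float32)
    if len(p)>5: print('  pull',cv2.minAreaRect(p),len(p))
E
python3 tray.py w1 top w5 scene wl
```

```text
time: 16.92
tool_pos: [0.603, -0.1514, 0.2247]
tool_rot: [-0.001, 1.0, -0.0, -0.004]
contact_force: [0.5, -0.2, -1.9]
gripper_width: 0.384
w1 rim ((0.4788857698440552, 0.17704370617866516), (0.14894835650920868, 0.15583278238773346), 85.59951782226562) 909
  pull ((0.39339137077331543, 0.18211035430431366), (0.00891203060746193, 0.03252481296658516), 86.74185180664062) 140
top rim ((0.4077984690666199, 0.16833341121673584), (0.003030297812074423, 0.032300494611263275), 0.5737916231155396) 14
  pull ((0.3913916051387787, 0.18230219185352325), (0.03124619647860527, 0.009202761575579643), 1.3371050357818604) 39
w5 rim ((0.47836023569107056, 0.17707449197769165), (0.14929085969924927, 0.15599671006202698), 85.73511505126953) 1686
  pull ((0.39348068833351135, 0.18252915143966675), (0.008984659798443317, 0.03264963999390602), 85.83930206298828) 331
scene rim ((0.4774038791656494, 0.17749470472335815), (0.1503988653421402, 0.15522010624408722), 85.87720489501953) 569
  pull ((0.3893060088157654, 0.18476589024066925), (0.008503951132297516, 0.032409969717264175), 84.04291534423828) 94
wl rim ((0.47853904962539673, 0.17706838250160217), (0.14890043437480927, 0.1557830572128296), 85.7278823852539) 1969
  pull ((0.393130362033844, 0.1823398470878601), (0.008573775179684162, 0.03305152803659439), 85.64605712890625) 284
```

```bash
python3 -m pendant '[{"wx":0,"wy":0,"wz":0,"dx":-0.008,"dy":-0.035,"dz":0.01,"hand":-1},{"wx":0,"wy":0,"wz":0,"dx":-0.016,"dy":-0.073,"dz":0.01,"hand":-1},{"wx":0,"wy":0,"wz":0,"dx":-0.025,"dy":-0.11,"dz":0.01,"hand":-1},{"wx":0,"wy":0,"wz":0,"dx":-0.033,"dy":-0.15,"dz":0.01,"hand":-1},{"wx":0,"wy":0,"wz":0,"dx":-0.042,"dy":-0.19,"dz":0.01,"hand":-1},{"wx":0,"wy":0,"wz":0,"dx":-0.05,"dy":-0.23,"dz":0.01,"hand":-1},{"wx":0,"wy":0,"wz":0,"dx":-0.06,"dy":-0.27,"dz":0.015,"hand":-1},{"wx":0,"wy":0,"wz":0,"dx":-0.069,"dy":-0.31,"dz":0.02,"hand":-1},{"wx":0,"wy":0,"wz":0,"dx":-0.077,"dy":-0.345,"dz":0.04,"hand":-1},{"wx":0,"wy":0,"wz":0,"dx":-0.081,"dy":-0.363,"dz":0.06,"hand":-1},{"wx":0,"wy":0,"wz":0,"dx":-0.081,"dy":-0.363,"dz":0.085,"hand":-1},{"wx":0,"wy":0,"wz":0,"dx":-0.081,"dy":-0.363,"dz":0.105,"hand":-1},{"wx":0,"wy":0,"wz":0,"dx":-0.081,"dy":-0.363,"dz":0.115,"hand":-1},{"wx":0,"wy":0,"wz":0,"dx":-0.081,"dy":-0.363,"dz":0.125,"hand":-1},{"wx":0,"wy":0,"wz":0,"dx":-0.081,"dy":-0.363,"dz":0.135,"hand":-1},{"wx":0,"wy":0,"wz":0,"dx":-0.081,"dy":-0.363,"dz":0.142,"hand":-1},{"wx":0,"wy":0,"wz":0,"dx":-0.081,"dy":-0.363,"dz":0.142,"hand":-1}]'
```

```text
time: 18.33
tool_pos: [0.5248, 0.2106, 0.0861]
tool_rot: [-0.0, 1.0, -0.0, 0.0]
contact_force: [-0.3, 0.5, -1.5]
gripper_width: 0.384
```

```bash
python3 -m pendant '[{"wx":0,"wy":0,"wz":0,"dx":0,"dy":0,"dz":0.0015,"hand":-1},{"wx":0,"wy":0,"wz":0,"dx":0,"dy":0,"dz":0.0015,"hand":0.3},{"wx":0,"wy":0,"wz":0,"dx":0,"dy":0,"dz":0.0015,"hand":0.3},{"wx":0,"wy":0,"wz":0,"dx":0,"dy":0,"dz":0.0015,"hand":0.3},{"wx":0,"wy":0,"wz":0,"dx":0,"dy":0,"dz":0.0015,"hand":0.3},{"wx":0,"wy":0,"wz":0,"dx":0,"dy":0,"dz":-0.035,"hand":0.3},{"wx":0,"wy":0,"wz":0,"dx":0,"dy":0,"dz":-0.075,"hand":0.3},{"wx":0,"wy":0,"wz":0,"dx":0,"dy":0.01,"dz":-0.115,"hand":0.3},{"wx":0,"wy":0,"wz":0,"dx":-0.01,"dy":0.04,"dz":-0.14,"hand":0.3},{"wx":0,"wy":0,"wz":0,"dx":-0.02,"dy":0.08,"dz":-0.15,"hand":0.3},{"wx":0,"wy":0,"wz":0,"dx":-0.03,"dy":0.12,"dz":-0.16,"hand":0.3},{"wx":0,"wy":0,"wz":0,"dx":-0.035,"dy":0.16,"dz":-0.164,"hand":0.3},{"wx":0,"wy":0,"wz":0,"dx":-0.04,"dy":0.2,"dz":-0.164,"hand":0.3},{"wx":0,"wy":0,"wz":0,"dx":-0.045,"dy":0.24,"dz":-0.164,"hand":0.3},{"wx":0,"wy":0,"wz":0,"dx":-0.05,"dy":0.28,"dz":-0.164,"hand":0.3},{"wx":0,"wy":0,"wz":0,"dx":-0.055,"dy":0.32,"dz":-0.164,"hand":0.3},{"wx":0,"wy":0,"wz":0,"dx":-0.062,"dy":0.351,"dz":-0.164,"hand":0.3},{"wx":0,"wy":0,"wz":0,"dx":-0.062,"dy":0.351,"dz":-0.164,"hand":0.3},{"wx":0,"wy":0,"wz":0,"dx":-0.062,"dy":0.351,"dz":-0.164,"hand":0.3}]'
cat > look2.py <<'E'
from h import *
T=T_tool(); print(T[:3,3].round(4))
for n in ['wrist','top']:
    im,d,c,P=grab(n); X=cloud(d,c,P); np.savez('l'+n,im=im,d=d,X=X); save(im,'l%s.png'%n)
    for f,q in dict(yellow=(.4625,-.140),red=(.4447,-.2183),green=(.4534,-.062),cell3=(.522,.211),cell2=(.517,.137),cell1=(.448,.216),cell0=(.443,.1425)).items():
        r=disc(X,q,.094,.110,.037); print(n,f,None if r is None else (r[0],r[1],r[3],r[4]))
E
python3 look2.py
```

```text
time: 19.92
tool_pos: [0.4621, -0.1417, 0.2507]
tool_rot: [0.0, 1.0, -0.002, 0.0]
contact_force: [0.1, 1.1, 0.3]
gripper_width: 0.652
[ 0.4621 -0.1417  0.2507]
wrist yellow (array([ 0.4626, -0.141 ]), 0.0103, 395, np.float64(0.1))
wrist red (array([ 0.445, -0.219]), 0.0103, 391, np.float64(0.1))
wrist green (array([ 0.4538, -0.0628]), 0.0104, 403, np.float64(0.0999))
wrist cell3 None
wrist cell2 None
wrist cell1 None
wrist cell0 None
top yellow None
top red None
top green (array([ 0.454 , -0.0633]), 0.0105, 43, np.float64(0.1003))
top cell3 (array([0.5239, 0.2077]), 0.0151, 59, np.float64(0.1029))
top cell2 None
top cell1 None
top cell0 None
```

```bash
python3 -m pendant '[{"wx":0,"wy":0,"wz":0,"dx":0,"dy":0.0005,"dz":0.04,"hand":0.3},{"wx":0,"wy":0,"wz":0,"dx":0,"dy":0.0005,"dz":0.08,"hand":0.3},{"wx":0,"wy":0,"wz":0,"dx":0,"dy":0.0005,"dz":0.12,"hand":0.3},{"wx":0,"wy":0,"wz":0,"dx":0,"dy":0.0005,"dz":0.15,"hand":0.3},{"wx":0,"wy":0,"wz":0,"dx":0,"dy":0.0005,"dz":0.17,"hand":0.3},{"wx":0,"wy":0,"wz":0,"dx":0,"dy":0.0005,"dz":0.17,"hand":0.3},{"wx":0,"wy":0,"wz":0,"dx":0,"dy":0.0005,"dz":0.17,"hand":0.3},{"wx":0,"wy":0,"wz":0,"dx":0,"dy":0.0005,"dz":0.17,"hand":-1},{"wx":0,"wy":0,"wz":0,"dx":0,"dy":0.0005,"dz":0.17,"hand":-1},{"wx":0,"wy":0,"wz":0,"dx":0,"dy":0.0005,"dz":0.17,"hand":-1},{"wx":0,"wy":0,"wz":0,"dx":0,"dy":0.0005,"dz":0.17,"hand":-1},{"wx":0,"wy":0,"wz":0,"dx":0,"dy":0.0005,"dz":0.17,"hand":-1},{"wx":0,"wy":0,"wz":0,"dx":0,"dy":0.0005,"dz":0.15,"hand":-1},{"wx":0,"wy":0,"wz":0,"dx":0,"dy":0.0005,"dz":0.12,"hand":-1},{"wx":0,"wy":0,"wz":0,"dx":0,"dy":0.0005,"dz":0.08,"hand":-1},{"wx":0,"wy":0,"wz":0,"dx":0,"dy":0.0005,"dz":0.04,"hand":-1},{"wx":0,"wy":0,"wz":0,"dx":0,"dy":0.0005,"dz":0.02,"hand":-1}]'
python3 -m pendant '[{"wx":0,"wy":0,"wz":0,"dx":0.03,"dy":0.003,"dz":0,"hand":-1},{"wx":0,"wy":0,"wz":0,"dx":0.065,"dy":0.007,"dz":0,"hand":-1},{"wx":0,"wy":0,"wz":0,"dx":0.1,"dy":0.01,"dz":0,"hand":-1},{"wx":0,"wy":0,"wz":0,"dx":0.13,"dy":0.014,"dz":0.01,"hand":-1},{"wx":0,"wy":0,"wz":0,"dx":0.146,"dy":0.014,"dz":0.03,"hand":-1},{"wx":0,"wy":0,"wz":0,"dx":0.146,"dy":0.014,"dz":0.05,"hand":-1},{"wx":0,"wy":0,"wz":0,"dx":0.146,"dy":0.014,"dz":0.06,"hand":-1},{"wx":0,"wy":0,"wz":0,"dx":0.146,"dy":0.014,"dz":0.066,"hand":-1},{"wx":0,"wy":0,"wz":0,"dx":0.146,"dy":0.014,"dz":0.07,"hand":-1},{"wx":0,"wy":0,"wz":0,"dx":0.146,"dy":0.014,"dz":0.07,"hand":-1}]'
```

```text
time: 21.43
tool_pos: [0.4644, -0.1416, 0.2372]
tool_rot: [0.002, 1.0, -0.0, 0.004]
contact_force: [2.1, -0.2, -1.4]
gripper_width: 0.373
time: 22.27
tool_pos: [0.6081, -0.1546, 0.1608]
tool_rot: [-0.0, 1.0, -0.0, 0.0]
contact_force: [-1.1, -0.1, -0.4]
gripper_width: 0.378
```

```bash
python3 -m pendant '[{"wx":0,"wy":0,"wz":0,"dx":0,"dy":0,"dz":0,"hand":0.3},{"wx":0,"wy":0,"wz":0,"dx":0,"dy":0,"dz":0,"hand":0.3},{"wx":0,"wy":0,"wz":0,"dx":0,"dy":0,"dz":0,"hand":0.3},{"wx":0,"wy":0,"wz":0,"dx":0,"dy":0,"dz":-0.02,"hand":0.3},{"wx":0,"wy":0,"wz":0,"dx":0,"dy":0,"dz":-0.05,"hand":0.3},{"wx":0,"wy":0,"wz":0,"dx":0,"dy":0,"dz":-0.08,"hand":0.3},{"wx":0,"wy":0,"wz":0,"dx":0,"dy":0,"dz":-0.08,"hand":0.3},{"wx":0,"wy":0,"wz":0,"dx":0,"dy":0,"dz":-0.08,"hand":0.3},{"wx":0,"wy":0,"wz":0,"dx":0,"dy":0,"dz":-0.08,"hand":0.3},{"wx":0,"wy":0,"wz":0,"dx":0,"dy":0,"dz":-0.08,"hand":0.3},{"wx":0,"wy":0,"wz":0,"dx":0,"dy":0,"dz":-0.08,"hand":0.3},{"wx":0,"wy":0,"wz":0,"dx":0,"dy":0,"dz":-0.08,"hand":0.3},{"wx":0,"wy":0,"wz":0,"dx":0,"dy":0,"dz":-0.08,"hand":0.3},{"wx":0,"wy":0,"wz":0,"dx":0,"dy":0,"dz":-0.08,"hand":0.3},{"wx":0,"wy":0,"wz":0,"dx":0,"dy":0,"dz":-0.08,"hand":0.3},{"wx":0,"wy":0,"wz":0,"dx":0,"dy":0,"dz":-0.08,"hand":0.3},{"wx":0,"wy":0,"wz":0,"dx":0,"dy":0,"dz":-0.08,"hand":0.3},{"wx":0,"wy":0,"wz":0,"dx":0,"dy":0,"dz":-0.08,"hand":0.3}]'
python3 panlook.py; python3 - <<'E'
from h import *
X=np.load('ptop.npz')['X']
for f,q in dict(cell3=(.522,.211)).items(): print(disc(X,q,.098,.108,.037))
E
```

```text
time: 23.77
tool_pos: [0.6085, -0.1548, 0.2404]
tool_rot: [0.0, 1.0, -0.0, 0.0]
contact_force: [0.8, 0.5, -0.3]
gripper_width: 0.649
[ 0.6085 -0.1548  0.2404]
wrist cap (array([ 0.6057, -0.1565]), 0.0129, array([ 0.6067, -0.1546], dtype=float32), 877, np.float64(0.1778)) body (array([ 0.6054, -0.1547]), 0.0287, array([ 0.6091, -0.1547], dtype=float32), 1996, np.float64(0.145)) pan (array([ 0.606 , -0.1536]), 0.062, array([ 0.6067, -0.1537], dtype=float32), 11463, np.float64(0.1043))
   blue None
   yellow None
   red (array([ 0.4453, -0.2183]), 0.0106, 322)
   green None
top cap (array([ 0.6006, -0.159 ]), 0.0123, array([ 0.6026, -0.16  ], dtype=float32), 33, np.float64(0.1764)) body (array([ 0.5961, -0.1654]), 0.0216, array([ 0.5957, -0.1654], dtype=float32), 58, np.float64(0.1452)) pan (array([ 0.6055, -0.1535]), 0.0619, array([ 0.609 , -0.1531], dtype=float32), 380, np.float64(0.1045))
   blue None
   yellow None
   red None
   green (array([ 0.4533, -0.0632]), 0.0104, 44)
(array([0.523 , 0.2099]), 0.0099, array([0.5227, 0.2089], dtype=float32), 40, np.float64(0.1037))
```

Yellow stands free in the middle, pan at 0.1044 m. Blue sits in cell_3. Now yellow goes to cell_2 and then on to red.

```bash
python3 -m pendant '[{"wx":0,"wy":0,"wz":0,"dx":-0.0015,"dy":0,"dz":0.03,"hand":0.3},{"wx":0,"wy":0,"wz":0,"dx":-0.0015,"dy":0,"dz":0.06,"hand":0.3},{"wx":0,"wy":0,"wz":0,"dx":-0.0015,"dy":0,"dz":0.081,"hand":0.3},{"wx":0,"wy":0,"wz":0,"dx":-0.0015,"dy":0,"dz":0.081,"hand":0.3},{"wx":0,"wy":0,"wz":0,"dx":-0.0015,"dy":0,"dz":0.081,"hand":-1},{"wx":0,"wy":0,"wz":0,"dx":-0.0015,"dy":0,"dz":0.081,"hand":-1},{"wx":0,"wy":0,"wz":0,"dx":-0.0015,"dy":0,"dz":0.081,"hand":-1},{"wx":0,"wy":0,"wz":0,"dx":-0.0015,"dy":0,"dz":0.081,"hand":-1},{"wx":0,"wy":0,"wz":0,"dx":-0.0015,"dy":0,"dz":0.05,"hand":-1},{"wx":0,"wy":0,"wz":0,"dx":-0.0015,"dy":0,"dz":0.01,"hand":-1}]'
python3 -m pendant '[{"wx":0,"wy":0,"wz":0,"dx":-0.01,"dy":-0.035,"dz":0.01,"hand":-1},{"wx":0,"wy":0,"wz":0,"dx":-0.02,"dy":-0.073,"dz":0.01,"hand":-1},{"wx":0,"wy":0,"wz":0,"dx":-0.032,"dy":-0.11,"dz":0.01,"hand":-1},{"wx":0,"wy":0,"wz":0,"dx":-0.044,"dy":-0.15,"dz":0.01,"hand":-1},{"wx":0,"wy":0,"wz":0,"dx":-0.056,"dy":-0.19,"dz":0.01,"hand":-1},{"wx":0,"wy":0,"wz":0,"dx":-0.068,"dy":-0.23,"dz":0.015,"hand":-1},{"wx":0,"wy":0,"wz":0,"dx":-0.08,"dy":-0.27,"dz":0.03,"hand":-1},{"wx":0,"wy":0,"wz":0,"dx":-0.0885,"dy":-0.292,"dz":0.05,"hand":-1},{"wx":0,"wy":0,"wz":0,"dx":-0.0885,"dy":-0.292,"dz":0.08,"hand":-1},{"wx":0,"wy":0,"wz":0,"dx":-0.0885,"dy":-0.292,"dz":0.1,"hand":-1},{"wx":0,"wy":0,"wz":0,"dx":-0.0885,"dy":-0.292,"dz":0.115,"hand":-1},{"wx":0,"wy":0,"wz":0,"dx":-0.0885,"dy":-0.292,"dz":0.125,"hand":-1},{"wx":0,"wy":0,"wz":0,"dx":-0.0885,"dy":-0.292,"dz":0.135,"hand":-1},{"wx":0,"wy":0,"wz":0,"dx":-0.0885,"dy":-0.292,"dz":0.142,"hand":-1},{"wx":0,"wy":0,"wz":0,"dx":-0.0885,"dy":-0.292,"dz":0.144,"hand":-1},{"wx":0,"wy":0,"wz":0,"dx":-0.0885,"dy":-0.292,"dz":0.144,"hand":-1}]'
```

```text
time: 24.7
tool_pos: [0.6046, -0.1539, 0.2267]
tool_rot: [-0.001, 1.0, -0.0, -0.004]
contact_force: [1.0, -0.7, -1.4]
gripper_width: 0.382
time: 26.03
tool_pos: [0.5193, 0.1372, 0.0872]
tool_rot: [-0.0, 1.0, -0.0, 0.001]
contact_force: [0.4, -0.1, -2.1]
gripper_width: 0.382
```

```bash
python3 -m pendant '[{"wx":0,"wy":0,"wz":0,"dx":0,"dy":0,"dz":0.002,"hand":-1},{"wx":0,"wy":0,"wz":0,"dx":0,"dy":0,"dz":0.002,"hand":0.3},{"wx":0,"wy":0,"wz":0,"dx":0,"dy":0,"dz":0.002,"hand":0.3},{"wx":0,"wy":0,"wz":0,"dx":0,"dy":0,"dz":0.002,"hand":0.3},{"wx":0,"wy":0,"wz":0,"dx":0,"dy":0,"dz":0.002,"hand":0.3},{"wx":0,"wy":0,"wz":0,"dx":0,"dy":0,"dz":-0.035,"hand":0.3},{"wx":0,"wy":0,"wz":0,"dx":0,"dy":0,"dz":-0.075,"hand":0.3},{"wx":0,"wy":0,"wz":0,"dx":0,"dy":0.01,"dz":-0.115,"hand":0.3},{"wx":0,"wy":0,"wz":0,"dx":-0.01,"dy":0.04,"dz":-0.14,"hand":0.3},{"wx":0,"wy":0,"wz":0,"dx":-0.02,"dy":0.08,"dz":-0.15,"hand":0.3},{"wx":0,"wy":0,"wz":0,"dx":-0.03,"dy":0.12,"dz":-0.16,"hand":0.3},{"wx":0,"wy":0,"wz":0,"dx":-0.035,"dy":0.16,"dz":-0.165,"hand":0.3},{"wx":0,"wy":0,"wz":0,"dx":-0.04,"dy":0.2,"dz":-0.165,"hand":0.3},{"wx":0,"wy":0,"wz":0,"dx":-0.045,"dy":0.24,"dz":-0.165,"hand":0.3},{"wx":0,"wy":0,"wz":0,"dx":-0.05,"dy":0.28,"dz":-0.165,"hand":0.3},{"wx":0,"wy":0,"wz":0,"dx":-0.06,"dy":0.32,"dz":-0.165,"hand":0.3},{"wx":0,"wy":0,"wz":0,"dx":-0.073,"dy":0.356,"dz":-0.165,"hand":0.3},{"wx":0,"wy":0,"wz":0,"dx":-0.073,"dy":0.356,"dz":-0.165,"hand":0.3},{"wx":0,"wy":0,"wz":0,"dx":-0.073,"dy":0.356,"dz":-0.165,"hand":0.3}]'
python3 look2.py
```

```text
time: 27.62
tool_pos: [0.4447, -0.2203, 0.2511]
tool_rot: [-0.0, 1.0, -0.002, -0.0]
contact_force: [0.3, 0.2, 0.5]
gripper_width: 0.649
[ 0.4447 -0.2203  0.2511]
wrist yellow None
wrist red (array([ 0.4446, -0.2191]), 0.0103, 400, np.float64(0.1))
wrist green (array([ 0.4533, -0.0628]), 0.0105, 443, np.float64(0.0998))
wrist cell3 None
wrist cell2 None
wrist cell1 None
wrist cell0 None
top yellow None
top red None
top green (array([ 0.4533, -0.0633]), 0.0105, 42, np.float64(0.0993))
top cell3 (array([0.5254, 0.2088]), 0.0161, 57, np.float64(0.1026))
top cell2 (array([0.5177, 0.1361]), 0.0171, 63, np.float64(0.1019))
top cell1 None
top cell0 None
```

```bash
python3 -m pendant '[{"wx":0,"wy":0,"wz":0,"dx":-0.0005,"dy":0,"dz":0.04,"hand":0.3},{"wx":0,"wy":0,"wz":0,"dx":-0.0005,"dy":0,"dz":0.08,"hand":0.3},{"wx":0,"wy":0,"wz":0,"dx":-0.0005,"dy":0,"dz":0.12,"hand":0.3},{"wx":0,"wy":0,"wz":0,"dx":-0.0005,"dy":0,"dz":0.15,"hand":0.3},{"wx":0,"wy":0,"wz":0,"dx":-0.0005,"dy":0,"dz":0.171,"hand":0.3},{"wx":0,"wy":0,"wz":0,"dx":-0.0005,"dy":0,"dz":0.171,"hand":0.3},{"wx":0,"wy":0,"wz":0,"dx":-0.0005,"dy":0,"dz":0.171,"hand":0.3},{"wx":0,"wy":0,"wz":0,"dx":-0.0005,"dy":0,"dz":0.171,"hand":-1},{"wx":0,"wy":0,"wz":0,"dx":-0.0005,"dy":0,"dz":0.171,"hand":-1},{"wx":0,"wy":0,"wz":0,"dx":-0.0005,"dy":0,"dz":0.171,"hand":-1},{"wx":0,"wy":0,"wz":0,"dx":-0.0005,"dy":0,"dz":0.171,"hand":-1},{"wx":0,"wy":0,"wz":0,"dx":-0.0005,"dy":0,"dz":0.171,"hand":-1},{"wx":0,"wy":0,"wz":0,"dx":-0.0005,"dy":0,"dz":0.15,"hand":-1},{"wx":0,"wy":0,"wz":0,"dx":-0.0005,"dy":0,"dz":0.12,"hand":-1},{"wx":0,"wy":0,"wz":0,"dx":-0.0005,"dy":0,"dz":0.08,"hand":-1},{"wx":0,"wy":0,"wz":0,"dx":-0.0005,"dy":0,"dz":0.04,"hand":-1},{"wx":0,"wy":0,"wz":0,"dx":-0.0005,"dy":0,"dz":0.02,"hand":-1}]'
python3 -m pendant '[{"wx":0,"wy":0,"wz":0,"dx":0.03,"dy":-0.012,"dz":0,"hand":-1},{"wx":0,"wy":0,"wz":0,"dx":0.065,"dy":-0.026,"dz":0,"hand":-1},{"wx":0,"wy":0,"wz":0,"dx":0.1,"dy":-0.04,"dz":0,"hand":-1},{"wx":0,"wy":0,"wz":0,"dx":0.135,"dy":-0.054,"dz":0.01,"hand":-1},{"wx":0,"wy":0,"wz":0,"dx":0.163,"dy":-0.065,"dz":0.03,"hand":-1},{"wx":0,"wy":0,"wz":0,"dx":0.163,"dy":-0.065,"dz":0.05,"hand":-1},{"wx":0,"wy":0,"wz":0,"dx":0.163,"dy":-0.065,"dz":0.06,"hand":-1},{"wx":0,"wy":0,"wz":0,"dx":0.163,"dy":-0.065,"dz":0.067,"hand":-1},{"wx":0,"wy":0,"wz":0,"dx":0.163,"dy":-0.065,"dz":0.071,"hand":-1},{"wx":0,"wy":0,"wz":0,"dx":0.163,"dy":-0.065,"dz":0.071,"hand":-1}]'
```

```text
time: 29.13
tool_pos: [0.4467, -0.22, 0.2382]
tool_rot: [0.003, 1.0, -0.0, 0.004]
contact_force: [1.0, -0.4, -1.6]
gripper_width: 0.378
time: 29.97
tool_pos: [0.6075, -0.1541, 0.1608]
tool_rot: [0.0, 1.0, -0.0, 0.0]
contact_force: [-0.9, 1.4, -1.3]
gripper_width: 0.379
```

```bash
python3 -m pendant '[{"wx":0,"wy":0,"wz":0,"dx":0,"dy":0,"dz":0,"hand":0.3},{"wx":0,"wy":0,"wz":0,"dx":0,"dy":0,"dz":0,"hand":0.3},{"wx":0,"wy":0,"wz":0,"dx":0,"dy":0,"dz":0,"hand":0.3},{"wx":0,"wy":0,"wz":0,"dx":0,"dy":0,"dz":-0.02,"hand":0.3},{"wx":0,"wy":0,"wz":0,"dx":0,"dy":0,"dz":-0.05,"hand":0.3},{"wx":0,"wy":0,"wz":0,"dx":0,"dy":0,"dz":-0.08,"hand":0.3},{"wx":0,"wy":0,"wz":0,"dx":0,"dy":0,"dz":-0.08,"hand":0.3},{"wx":0,"wy":0,"wz":0,"dx":0,"dy":0,"dz":-0.08,"hand":0.3},{"wx":0,"wy":0,"wz":0,"dx":0,"dy":0,"dz":-0.08,"hand":0.3},{"wx":0,"wy":0,"wz":0,"dx":0,"dy":0,"dz":-0.08,"hand":0.3},{"wx":0,"wy":0,"wz":0,"dx":0,"dy":0,"dz":-0.08,"hand":0.3},{"wx":0,"wy":0,"wz":0,"dx":0,"dy":0,"dz":-0.08,"hand":0.3},{"wx":0,"wy":0,"wz":0,"dx":0,"dy":0,"dz":-0.08,"hand":0.3},{"wx":0,"wy":0,"wz":0,"dx":0,"dy":0,"dz":-0.08,"hand":0.3},{"wx":0,"wy":0,"wz":0,"dx":0,"dy":0,"dz":-0.08,"hand":0.3},{"wx":0,"wy":0,"wz":0,"dx":0,"dy":0,"dz":-0.08,"hand":0.3},{"wx":0,"wy":0,"wz":0,"dx":0,"dy":0,"dz":-0.08,"hand":0.3},{"wx":0,"wy":0,"wz":0,"dx":0,"dy":0,"dz":-0.08,"hand":0.3}]'
python3 panlook.py; python3 tray.py ptop pwrist
```

```text
time: 31.47
tool_pos: [0.6079, -0.1537, 0.2403]
tool_rot: [0.0, 1.0, -0.0, 0.0]
contact_force: [-0.6, 0.7, 0.6]
gripper_width: 0.652
[ 0.6079 -0.1537  0.2403]
wrist cap (array([ 0.6056, -0.1541]), 0.0109, array([ 0.6061, -0.1544], dtype=float32), 837, np.float64(0.1769)) body (array([ 0.6051, -0.1541]), 0.0286, array([ 0.6085, -0.1542], dtype=float32), 1969, np.float64(0.144)) pan (array([ 0.606 , -0.1536]), 0.062, array([ 0.6065, -0.1536], dtype=float32), 11407, np.float64(0.1033))
   blue None
   yellow None
   red None
   green None
top cap (array([ 0.6004, -0.1554]), 0.0132, array([ 0.6027, -0.1557], dtype=float32), 31, np.float64(0.1769)) body (array([ 0.5985, -0.1608]), 0.0225, array([ 0.5961, -0.1637], dtype=float32), 56, np.float64(0.1446)) pan (array([ 0.6063, -0.1538]), 0.0619, array([ 0.6096, -0.1538], dtype=float32), 379, np.float64(0.1035))
   blue None
   yellow None
   red None
   green (array([ 0.4532, -0.0629]), 0.0107, 38)
ptop rim ((0.44313251972198486, 0.24980919063091278), (0.05901173874735832, 0.014850728213787079), 3.6159703731536865) 31
  pull ((0.391206294298172, 0.1824001520872116), (0.00890752300620079, 0.03149046376347542), 89.75567626953125) 40
pwrist rim ((0.4863426983356476, 0.1032136082649231), (0.13102172315120697, 0.013226990588009357), 0.2855125963687897) 441
```

```bash
python3 -m pendant '[{"wx":0,"wy":0,"wz":0,"dx":-0.001,"dy":0,"dz":0.03,"hand":0.3},{"wx":0,"wy":0,"wz":0,"dx":-0.001,"dy":0,"dz":0.06,"hand":0.3},{"wx":0,"wy":0,"wz":0,"dx":-0.001,"dy":0,"dz":0.082,"hand":0.3},{"wx":0,"wy":0,"wz":0,"dx":-0.001,"dy":0,"dz":0.082,"hand":0.3},{"wx":0,"wy":0,"wz":0,"dx":-0.001,"dy":0,"dz":0.082,"hand":-1},{"wx":0,"wy":0,"wz":0,"dx":-0.001,"dy":0,"dz":0.082,"hand":-1},{"wx":0,"wy":0,"wz":0,"dx":-0.001,"dy":0,"dz":0.082,"hand":-1},{"wx":0,"wy":0,"wz":0,"dx":-0.001,"dy":0,"dz":0.082,"hand":-1},{"wx":0,"wy":0,"wz":0,"dx":-0.001,"dy":0,"dz":0.05,"hand":-1},{"wx":0,"wy":0,"wz":0,"dx":-0.001,"dy":0,"dz":0.01,"hand":-1}]'
python3 -m pendant '[{"wx":0,"wy":0,"wz":0,"dx":-0.015,"dy":-0.035,"dz":0.01,"hand":-1},{"wx":0,"wy":0,"wz":0,"dx":-0.03,"dy":-0.07,"dz":0.01,"hand":-1},{"wx":0,"wy":0,"wz":0,"dx":-0.045,"dy":-0.106,"dz":0.01,"hand":-1},{"wx":0,"wy":0,"wz":0,"dx":-0.06,"dy":-0.142,"dz":0.01,"hand":-1},{"wx":0,"wy":0,"wz":0,"dx":-0.076,"dy":-0.18,"dz":0.01,"hand":-1},{"wx":0,"wy":0,"wz":0,"dx":-0.092,"dy":-0.217,"dz":0.01,"hand":-1},{"wx":0,"wy":0,"wz":0,"dx":-0.108,"dy":-0.254,"dz":0.01,"hand":-1},{"wx":0,"wy":0,"wz":0,"dx":-0.124,"dy":-0.292,"dz":0.01,"hand":-1},{"wx":0,"wy":0,"wz":0,"dx":-0.14,"dy":-0.33,"dz":0.02,"hand":-1},{"wx":0,"wy":0,"wz":0,"dx":-0.157,"dy":-0.37,"dz":0.03,"hand":-1},{"wx":0,"wy":0,"wz":0,"dx":-0.157,"dy":-0.37,"dz":0.05,"hand":-1},{"wx":0,"wy":0,"wz":0,"dx":-0.157,"dy":-0.37,"dz":0.08,"hand":-1},{"wx":0,"wy":0,"wz":0,"dx":-0.157,"dy":-0.37,"dz":0.105,"hand":-1},{"wx":0,"wy":0,"wz":0,"dx":-0.157,"dy":-0.37,"dz":0.12,"hand":-1},{"wx":0,"wy":0,"wz":0,"dx":-0.157,"dy":-0.37,"dz":0.132,"hand":-1},{"wx":0,"wy":0,"wz":0,"dx":-0.157,"dy":-0.37,"dz":0.14,"hand":-1},{"wx":0,"wy":0,"wz":0,"dx":-0.157,"dy":-0.37,"dz":0.145,"hand":-1},{"wx":0,"wy":0,"wz":0,"dx":-0.157,"dy":-0.37,"dz":0.146,"hand":-1}]'
```

```text
time: 32.4
tool_pos: [0.6046, -0.1529, 0.2267]
tool_rot: [-0.002, 1.0, -0.0, -0.004]
contact_force: [0.5, -0.8, -2.4]
gripper_width: 0.381
time: 33.9
tool_pos: [0.4513, 0.2164, 0.0873]
tool_rot: [0.0, 1.0, -0.0, 0.001]
contact_force: [-6.0, -2.3, 12.3]
gripper_width: 0.382
```

```bash
python3 -m pendant '[{"wx":0,"wy":0,"wz":0,"dx":0,"dy":0,"dz":-0.003,"hand":-1},{"wx":0,"wy":0,"wz":0,"dx":0,"dy":0,"dz":-0.003,"hand":-1}]'
python3 - <<'E'
from h import *
im,d,c,P=grab('wrist'); s=grab('scene')[0]; save(np.hstack([im,cv2.resize(s[200:340,180:320],(280,384))]),'w6.png')
E
```

```text
time: 34.07
tool_pos: [0.4516, 0.2167, 0.0893]
tool_rot: [-0.001, 1.0, -0.0, 0.002]
contact_force: [0.0, 0.4, -2.0]
gripper_width: 0.375
```

View pics/w6.png

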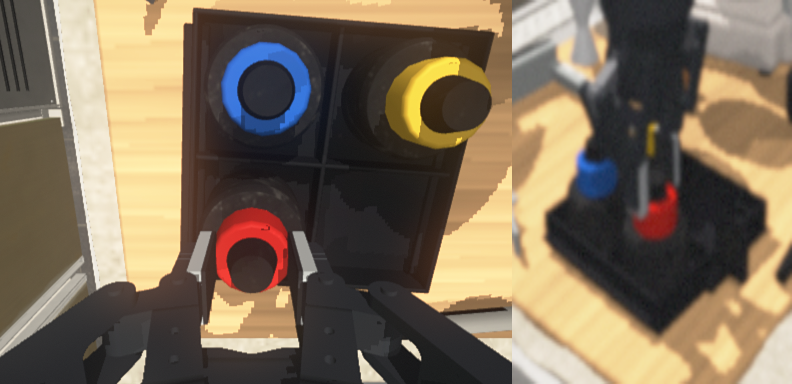

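Red is inside its cell and was already touching the floor; blue and yellow stand properly. I release it and go to green.

```bash
python3 -m pendant '[{"wx":0,"wy":0,"wz":0,"dx":0,"dy":0,"dz":0.002,"hand":-1},{"wx":0,"wy":0,"wz":0,"dx":0,"dy":0,"dz":0.002,"hand":0.3},{"wx":0,"wy":0,"wz":0,"dx":0,"dy":0,"dz":0.002,"hand":0.3},{"wx":0,"wy":0,"wz":0,"dx":0,"dy":0,"dz":0.002,"hand":0.3},{"wx":0,"wy":0,"wz":0,"dx":0,"dy":0,"dz":0.002,"hand":0.3},{"wx":0,"wy":0,"wz":0,"dx":0,"dy":0,"dz":-0.035,"hand":0.3},{"wx":0,"wy":0,"wz":0,"dx":0,"dy":0,"dz":-0.075,"hand":0.3},{"wx":0,"wy":0,"wz":0,"dx":0,"dy":0.01,"dz":-0.115,"hand":0.3},{"wx":0,"wy":0,"wz":0,"dx":0.001,"dy":0.04,"dz":-0.14,"hand":0.3},{"wx":0,"wy":0,"wz":0,"dx":0.002,"dy":0.08,"dz":-0.15,"hand":0.3},{"wx":0,"wy":0,"wz":0,"dx":0.003,"dy":0.12,"dz":-0.16,"hand":0.3},{"wx":0,"wy":0,"wz":0,"dx":0.0035,"dy":0.16,"dz":-0.164,"hand":0.3},{"wx":0,"wy":0,"wz":0,"dx":0.0035,"dy":0.2,"dz":-0.164,"hand":0.3},{"wx":0,"wy":0,"wz":0,"dx":0.0035,"dy":0.24,"dz":-0.164,"hand":0.3},{"wx":0,"wy":0,"wz":0,"dx":0.0035,"dy":0.279,"dz":-0.164,"hand":0.3},{"wx":0,"wy":0,"wz":0,"dx":0.0035,"dy":0.279,"dz":-0.164,"hand":0.3},{"wx":0,"wy":0,"wz":0,"dx":0.0035,"dy":0.279,"dz":-0.164,"hand":0.3}]'
python3 look2.py
```

```text
time: 35.58
tool_pos: [0.4532, -0.0644, 0.2512]
tool_rot: [-0.0, 1.0, -0.002, -0.0]
contact_force: [0.1, 0.6, 0.6]
gripper_width: 0.646
[ 0.4532 -0.0644  0.2512]
wrist yellow None
wrist red None
wrist green (array([ 0.4535, -0.062 ]), 0.0102, 397, np.float64(0.1))
wrist cell3 None
wrist cell2 (array([0.5196, 0.1335]), 0.0136, 634, np.float64(0.1034))
wrist cell1 None
wrist cell0 None
top yellow None
top red None
top green None
top cell3 (array([0.5227, 0.2095]), 0.0169, 58, np.float64(0.1026))
top cell2 (array([0.5189, 0.1377]), 0.0169, 64, np.float64(0.1015))
top cell1 (array([0.4492, 0.2155]), 0.0173, 65, np.float64(0.1009))
top cell0 None
```

```bash
python3 -m pendant '[{"wx":0,"wy":0,"wz":0,"dx":0,"dy":-0.0005,"dz":0.04,"hand":0.3},{"wx":0,"wy":0,"wz":0,"dx":0,"dy":-0.0005,"dz":0.08,"hand":0.3},{"wx":0,"wy":0,"wz":0,"dx":0,"dy":-0.0005,"dz":0.12,"hand":0.3},{"wx":0,"wy":0,"wz":0,"dx":0,"dy":-0.0005,"dz":0.15,"hand":0.3},{"wx":0,"wy":0,"wz":0,"dx":0,"dy":-0.0005,"dz":0.171,"hand":0.3},{"wx":0,"wy":0,"wz":0,"dx":0,"dy":-0.0005,"dz":0.171,"hand":0.3},{"wx":0,"wy":0,"wz":0,"dx":0,"dy":-0.0005,"dz":0.171,"hand":0.3},{"wx":0,"wy":0,"wz":0,"dx":0,"dy":-0.0005,"dz":0.171,"hand":-1},{"wx":0,"wy":0,"wz":0,"dx":0,"dy":-0.0005,"dz":0.171,"hand":-1},{"wx":0,"wy":0,"wz":0,"dx":0,"dy":-0.0005,"dz":0.171,"hand":-1},{"wx":0,"wy":0,"wz":0,"dx":0,"dy":-0.0005,"dz":0.171,"hand":-1},{"wx":0,"wy":0,"wz":0,"dx":0,"dy":-0.0005,"dz":0.171,"hand":-1},{"wx":0,"wy":0,"wz":0,"dx":0,"dy":-0.0005,"dz":0.15,"hand":-1},{"wx":0,"wy":0,"wz":0,"dx":0,"dy":-0.0005,"dz":0.12,"hand":-1},{"wx":0,"wy":0,"wz":0,"dx":0,"dy":-0.0005,"dz":0.08,"hand":-1},{"wx":0,"wy":0,"wz":0,"dx":0,"dy":-0.0005,"dz":0.04,"hand":-1},{"wx":0,"wy":0,"wz":0,"dx":0,"dy":-0.0005,"dz":0.02,"hand":-1}]'
python3 -m pendant '[{"wx":0,"wy":0,"wz":0,"dx":0.03,"dy":0.018,"dz":0,"hand":-1},{"wx":0,"wy":0,"wz":0,"dx":0.06,"dy":0.036,"dz":0,"hand":-1},{"wx":0,"wy":0,"wz":0,"dx":0.095,"dy":0.056,"dz":0,"hand":-1},{"wx":0,"wy":0,"wz":0,"dx":0.128,"dy":0.076,"dz":0.01,"hand":-1},{"wx":0,"wy":0,"wz":0,"dx":0.155,"dy":0.0915,"dz":0.03,"hand":-1},{"wx":0,"wy":0,"wz":0,"dx":0.155,"dy":0.0915,"dz":0.05,"hand":-1},{"wx":0,"wy":0,"wz":0,"dx":0.155,"dy":0.0915,"dz":0.06,"hand":-1},{"wx":0,"wy":0,"wz":0,"dx":0.155,"dy":0.0915,"dz":0.067,"hand":-1},{"wx":0,"wy":0,"wz":0,"dx":0.155,"dy":0.0915,"dz":0.071,"hand":-1},{"wx":0,"wy":0,"wz":0,"dx":0.155,"dy":0.0915,"dz":0.071,"hand":-1}]'
```

```text
time: 37.1
tool_pos: [0.4555, -0.0629, 0.2383]
tool_rot: [0.002, 1.0, -0.0, 0.005]
contact_force: [0.1, 0.0, -1.8]
gripper_width: 0.376
time: 37.93
tool_pos: [0.6081, -0.1536, 0.1612]
tool_rot: [0.0, 1.0, 0.0, 0.0]
contact_force: [-0.3, -0.1, -0.0]
gripper_width: 0.378
```

```bash
python3 -m pendant '[{"wx":0,"wy":0,"wz":0,"dx":0,"dy":0,"dz":0,"hand":0.3},{"wx":0,"wy":0,"wz":0,"dx":0,"dy":0,"dz":0,"hand":0.3},{"wx":0,"wy":0,"wz":0,"dx":0,"dy":0,"dz":0,"hand":0.3},{"wx":0,"wy":0,"wz":0,"dx":0,"dy":0,"dz":-0.02,"hand":0.3},{"wx":0,"wy":0,"wz":0,"dx":0,"dy":0,"dz":-0.05,"hand":0.3},{"wx":0,"wy":0,"wz":0,"dx":0,"dy":0,"dz":-0.08,"hand":0.3},{"wx":0,"wy":0,"wz":0,"dx":0,"dy":0,"dz":-0.08,"hand":0.3},{"wx":0,"wy":0,"wz":0,"dx":0,"dy":0,"dz":-0.08,"hand":0.3},{"wx":0,"wy":0,"wz":0,"dx":0,"dy":0,"dz":-0.08,"hand":0.3},{"wx":0,"wy":0,"wz":0,"dx":0,"dy":0,"dz":-0.08,"hand":0.3},{"wx":0,"wy":0,"wz":0,"dx":0,"dy":0,"dz":-0.08,"hand":0.3},{"wx":0,"wy":0,"wz":0,"dx":0,"dy":0,"dz":-0.08,"hand":0.3},{"wx":0,"wy":0,"wz":0,"dx":0,"dy":0,"dz":-0.08,"hand":0.3},{"wx":0,"wy":0,"wz":0,"dx":0,"dy":0,"dz":-0.08,"hand":0.3},{"wx":0,"wy":0,"wz":0,"dx":0,"dy":0,"dz":-0.08,"hand":0.3},{"wx":0,"wy":0,"wz":0,"dx":0,"dy":0,"dz":-0.08,"hand":0.3},{"wx":0,"wy":0,"wz":0,"dx":0,"dy":0,"dz":-0.08,"hand":0.3},{"wx":0,"wy":0,"wz":0,"dx":0,"dy":0,"dz":-0.08,"hand":0.3}]'
python3 panlook.py
```

```text
time: 39.43
tool_pos: [0.6085, -0.1538, 0.2404]
tool_rot: [0.0, 1.0, -0.0, 0.0]
contact_force: [-0.2, 0.3, 0.5]
gripper_width: 0.654
[ 0.6085 -0.1538  0.2404]
wrist cap (array([ 0.6064, -0.1533]), 0.0164, array([ 0.6071, -0.1533], dtype=float32), 940, np.float64(0.1784)) body (array([ 0.606 , -0.1538]), 0.0287, array([ 0.6094, -0.1538], dtype=float32), 2007, np.float64(0.1456)) pan (array([ 0.606 , -0.1536]), 0.062, array([ 0.6068, -0.1536], dtype=float32), 11481, np.float64(0.1049))
   blue None
   yellow None
   red None
   green None
top cap (array([ 0.6036, -0.1552]), 0.0134, array([ 0.6027, -0.157 ], dtype=float32), 38, np.float64(0.1778)) body (array([ 0.5982, -0.1605]), 0.0222, array([ 0.5959, -0.1633], dtype=float32), 54, np.float64(0.1452)) pan (array([ 0.6056, -0.1534]), 0.0618, array([ 0.6095, -0.1534], dtype=float32), 376, np.float64(0.1052))
   blue None
   yellow None
   red None
   green None
```

```bash
python3 -m pendant '[{"wx":0,"wy":0,"wz":0,"dx":-0.001,"dy":0,"dz":0.03,"hand":0.3},{"wx":0,"wy":0,"wz":0,"dx":-0.001,"dy":0,"dz":0.06,"hand":0.3},{"wx":0,"wy":0,"wz":0,"dx":-0.001,"dy":0,"dz":0.081,"hand":0.3},{"wx":0,"wy":0,"wz":0,"dx":-0.001,"dy":0,"dz":0.081,"hand":0.3},{"wx":0,"wy":0,"wz":0,"dx":-0.001,"dy":0,"dz":0.081,"hand":-1},{"wx":0,"wy":0,"wz":0,"dx":-0.001,"dy":0,"dz":0.081,"hand":-1},{"wx":0,"wy":0,"wz":0,"dx":-0.001,"dy":0,"dz":0.081,"hand":-1},{"wx":0,"wy":0,"wz":0,"dx":-0.001,"dy":0,"dz":0.081,"hand":-1},{"wx":0,"wy":0,"wz":0,"dx":-0.001,"dy":0,"dz":0.05,"hand":-1},{"wx":0,"wy":0,"wz":0,"dx":-0.001,"dy":0,"dz":0.01,"hand":-1}]'
python3 -m pendant '[{"wx":0,"wy":0,"wz":0,"dx":-0.018,"dy":-0.033,"dz":0.01,"hand":-1},{"wx":0,"wy":0,"wz":0,"dx":-0.036,"dy":-0.066,"dz":0.01,"hand":-1},{"wx":0,"wy":0,"wz":0,"dx":-0.055,"dy":-0.1,"dz":0.01,"hand":-1},{"wx":0,"wy":0,"wz":0,"dx":-0.074,"dy":-0.135,"dz":0.01,"hand":-1},{"wx":0,"wy":0,"wz":0,"dx":-0.093,"dy":-0.17,"dz":0.01,"hand":-1},{"wx":0,"wy":0,"wz":0,"dx":-0.112,"dy":-0.204,"dz":0.01,"hand":-1},{"wx":0,"wy":0,"wz":0,"dx":-0.132,"dy":-0.24,"dz":0.01,"hand":-1},{"wx":0,"wy":0,"wz":0,"dx":-0.15,"dy":-0.275,"dz":0.02,"hand":-1},{"wx":0,"wy":0,"wz":0,"dx":-0.163,"dy":-0.2963,"dz":0.03,"hand":-1},{"wx":0,"wy":0,"wz":0,"dx":-0.163,"dy":-0.2963,"dz":0.05,"hand":-1},{"wx":0,"wy":0,"wz":0,"dx":-0.163,"dy":-0.2963,"dz":0.08,"hand":-1},{"wx":0,"wy":0,"wz":0,"dx":-0.163,"dy":-0.2963,"dz":0.105,"hand":-1},{"wx":0,"wy":0,"wz":0,"dx":-0.163,"dy":-0.2963,"dz":0.12,"hand":-1},{"wx":0,"wy":0,"wz":0,"dx":-0.163,"dy":-0.2963,"dz":0.132,"hand":-1},{"wx":0,"wy":0,"wz":0,"dx":-0.163,"dy":-0.2963,"dz":0.14,"hand":-1},{"wx":0,"wy":0,"wz":0,"dx":-0.163,"dy":-0.2963,"dz":0.143,"hand":-1},{"wx":0,"wy":0,"wz":0,"dx":-0.163,"dy":-0.2963,"dz":0.143,"hand":-1}]'
```

```text
time: 40.37
tool_pos: [0.6051, -0.1529, 0.2268]
tool_rot: [-0.001, 1.0, -0.0, -0.004]
contact_force: [0.1, 0.1, -0.8]
gripper_width: 0.385
time: 41.78
tool_pos: [0.4447, 0.1425, 0.0875]
tool_rot: [-0.0, 1.0, -0.0, 0.0]
contact_force: [-0.2, -0.4, -2.0]
gripper_width: 0.381
```

```bash
python3 -m pendant '[{"wx":0,"wy":0,"wz":0,"dx":0,"dy":0,"dz":0.0025,"hand":-1},{"wx":0,"wy":0,"wz":0,"dx":0,"dy":0,"dz":0.0025,"hand":0.3},{"wx":0,"wy":0,"wz":0,"dx":0,"dy":0,"dz":0.0025,"hand":0.3},{"wx":0,"wy":0,"wz":0,"dx":0,"dy":0,"dz":0.0025,"hand":0.3},{"wx":0,"wy":0,"wz":0,"dx":0,"dy":0,"dz":0.0025,"hand":0.3},{"wx":0,"wy":0,"wz":0,"dx":0,"dy":0,"dz":-0.035,"hand":0.3},{"wx":0,"wy":0,"wz":0,"dx":0,"dy":0,"dz":-0.075,"hand":0.3},{"wx":0,"wy":0,"wz":0,"dx":0,"dy":0,"dz":-0.115,"hand":0.3},{"wx":0,"wy":0,"wz":0,"dx":0.056,"dy":-0.0275,"dz":-0.335,"hand":0.3},{"wx":0,"wy":0,"wz":0,"dx":0.056,"dy":-0.0275,"dz":-0.335,"hand":0.3},{"wx":0,"wy":0,"wz":0,"dx":0.056,"dy":-0.0275,"dz":-0.335,"hand":0.3},{"wx":0,"wy":0,"wz":0,"dx":0.056,"dy":-0.0275,"dz":-0.335,"hand":0.3},{"wx":0,"wy":0,"wz":0,"dx":0.056,"dy":-0.0275,"dz":-0.335,"hand":0.3},{"wx":0,"wy":0,"wz":0,"dx":0.056,"dy":-0.0275,"dz":-0.335,"hand":0.3},{"wx":0,"wy":0,"wz":0,"dx":0.056,"dy":-0.0275,"dz":-0.335,"hand":0.3},{"wx":0,"wy":0,"wz":0,"dx":0.056,"dy":-0.0275,"dz":-0.335,"hand":0.3},{"wx":0,"wy":0,"wz":0,"dx":0.056,"dy":-0.0275,"dz":-0.335,"hand":0.3}]'
python3 - <<'E'
from h import *
print(T_tool()[:3,3].round(4))
im,d,c,P=grab('wrist'); X=cloud(d,c,P); np.savez('w7',im=im,d=d,X=X); save(im,'w7.png')
for f,q in dict(cell3=(.522,.211),cell2=(.517,.137),cell1=(.448,.216),cell0=(.443,.1425)).items(): print(f,disc(X,q,.098,.110,.037))
# holder plan image
g=np.full((400,300,3),0,np.uint8)
ix=((X[...,0]-.5)/.001).astype(int); iy=((.32-X[...,1])/.001).astype(int)
ok=(ix>=0)&(ix<400)&(iy>=0)&(iy<300)
z=np.clip((X[...,2]-.02)/.05*255,0,255).astype(np.uint8)
g[399-ix[ok],iy[ok]]=z[ok][:,None]
cv2.imwrite('pics/plan.png',cv2.resize(g,None,fx=1.5,fy=1.5,interpolation=0))
E
python3 tray.py w7
```

```text
time: 43.2
tool_pos: [0.5, 0.17, 0.4209]
tool_rot: [0.0, 1.0, -0.0, -0.001]
contact_force: [0.1, -0.2, -1.7]
gripper_width: 0.649
[0.5    0.17   0.4209]
cell3 (array([0.5193, 0.2112]), 0.0104, array([0.5198, 0.2108], dtype=float32), 179, np.float64(0.1039))
cell2 (array([0.5185, 0.1376]), 0.0104, array([0.5189, 0.138 ], dtype=float32), 180, np.float64(0.1039))
cell1 (array([0.4501, 0.2158]), 0.0101, array([0.4498, 0.216 ], dtype=float32), 162, np.float64(0.1039))
cell0 (array([0.445, 0.143]), 0.0101, array([0.4454, 0.1429], dtype=float32), 158, np.float64(0.1039))
w7 rim ((0.4816449284553528, 0.17670664191246033), (0.14815205335617065, 0.1499653309583664), 85.71710968017578) 802
  pull ((0.42452871799468994, 0.18425321578979492), (0.07125711441040039, 0.06674187630414963), 42.518959045410156) 143
```

View pics/w7.png

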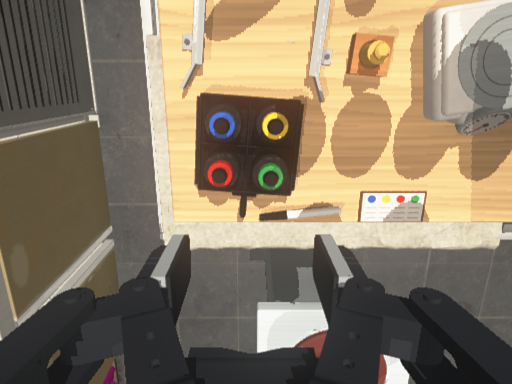

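View pics/plan.png

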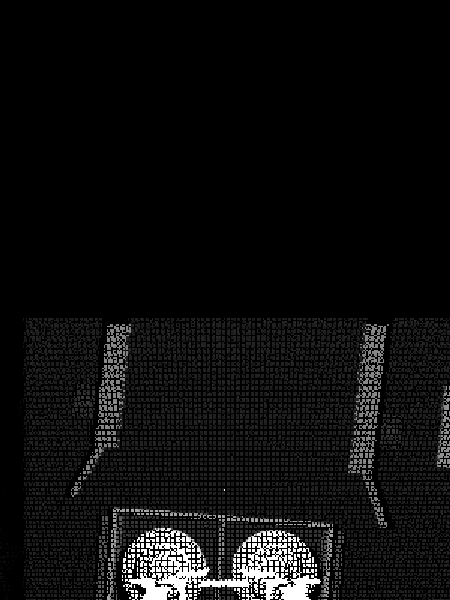

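All four flasks stand in the tray (caps at 0.1039 m, as they should be). The knife tip is near the pull, so I'll grip high. Next the holder pose.

```bash
python3 - <<'E'
from h import *
for f in ['top','w1','w2','scene']:
    X=np.load(f+'.npz')['X']
    s=(X[...,0]>.57)&(X[...,0]<.85)&(X[...,1]>.03)&(X[...,1]<.30)
    p=X[s&(X[...,2]>.041)&(X[...,2]<.050)]
    print(f,len(p))
    for nm,lo,hi in [('R',.05,.13),('L',.2,.28)]:
        q=p[(p[:,1]>lo)&(p[:,1]<hi)]
        q=q[(q[:,0]>.62)&(q[:,0]<.75)]
        if len(q)<20: continue
        a=np.polyfit(q[:,0],q[:,1],1)
        for _ in range(3):
            r=q[:,1]-np.polyval(a,q[:,0]); q=q[abs(r-np.median(r))<.012]; a=np.polyfit(q[:,0],q[:,1],1)
        r=q[:,1]-np.polyval(a,q[:,0])
        print(nm,len(q),'yaw',np.degrees(np.arctan(a[0])).round(2),'y@.7',np.polyval(a,.7).round(4),'width',np.percentile(r,[3,97]).round(4),'x',q[:,0].min().round(3),q[:,0].max().round(3))
    b=X[s&(X[...,2]>.055)&(X[...,2]<.07)&(X[...,1]>.08)&(X[...,1]<.22)&(X[...,0]>.68)]
    if len(b)>20:
        a=np.polyfit(b[:,1],b[:,0],1); r=b[:,0]-np.polyval(a,b[:,1]); print('stop yaw',-np.degrees(np.arctan(a[0])).round(2),'x@y=.16',np.polyval(a,.16).round(4),np.percentile(r,[3,97]).round(4),len(b),b[:,2].max())
E
```

```text
top 652
R 195 yaw -5.83 y@.7 0.0673 width [-0.0076  0.0074] x 0.622 0.738
L 225 yaw -5.85 y@.7 0.2387 width [-0.0081  0.0081] x 0.62 0.749
stop yaw -6.28 x@y=.16 0.7602 [-0.0124  0.042 ] 206 0.06999889482277388
w1 1947
R 615 yaw -5.88 y@.7 0.0678 width [-0.0075  0.0079] x 0.62 0.68
L 634 yaw -5.89 y@.7 0.2383 width [-0.0073  0.0081] x 0.621 0.68
w2 3820
R 2847 yaw -5.78 y@.7 0.0679 width [-0.0074  0.008 ] x 0.62 0.749
stop yaw -3.35 x@y=.16 0.7491 [-0.0021  0.0024] 430 0.0647658588062866
scene 1115
R 159 yaw 1.39 y@.7 0.0753 width [-0.0081  0.0084] x 0.621 0.743
L 319 yaw -6.01 y@.7 0.2411 width [-0.0094  0.0065] x 0.621 0.749
stop yaw -22.02 x@y=.16 0.7682 [-0.0359  0.0389] 458 0.06996453534815861
```

```bash
python3 - <<'E'
from h import *
u=np.array([np.cos(np.radians(-5.85)),np.sin(np.radians(-5.85))]); n=np.array([-u[1],u[0]]); o=np.array([.7,.1531])
for f in ['top','scene','w2']:
    X=np.load(f+'.npz')['X']; P=X.reshape(-1,3); P=P[P[:,2]>.02]
    s=(P[:,:2]-o)@u; t=(P[:,:2]-o)@n
    k=(abs(t)<.07)&(s>.0)&(s<.1)
    for z0,z1 in [(.03,.056),(.056,.068)]:
        m=k&(P[:,2]>z0)&(P[:,2]<z1); print(f,z0,m.sum(),np.histogram(s[m],np.arange(.02,.09,.004)))if m.sum() else 0
    m=(abs(abs(t)-.0845)<.008)&(P[:,2]>.041)&(P[:,2]<.05); print('channel s range',np.percentile(s[m],[1,99]))
E
```

```text
top 0.03 192 (array([ 3,  2,  1,  3,  0,  0, 95,  6,  0,  0,  0,  4,  0,  0,  0, 17, 13]), array([0.02 , 0.024, 0.028, 0.032, 0.036, 0.04 , 0.044, 0.048, 0.052,
       0.056, 0.06 , 0.064, 0.068, 0.072, 0.076, 0.08 , 0.084, 0.088]))
top 0.056 191 (array([ 0,  0,  0,  0,  0,  0, 30, 64, 57, 13,  0,  0,  0,  0,  0,  7, 10]), array([0.02 , 0.024, 0.028, 0.032, 0.036, 0.04 , 0.044, 0.048, 0.052,
       0.056, 0.06 , 0.064, 0.068, 0.072, 0.076, 0.08 , 0.084, 0.088]))
channel s range [-0.32752617  0.14685568]
scene 0.03 636 (array([  0,   0,   0,   0,   0,   2, 339, 184,   0,   0,   0,   0,   0,
         0,   1,  20,  27]), array([0.02 , 0.024, 0.028, 0.032, 0.036, 0.04 , 0.044, 0.048, 0.052,
       0.056, 0.06 , 0.064, 0.068, 0.072, 0.076, 0.08 , 0.084, 0.088]))
scene 0.056 349 (array([  0,   0,   0,   0,   0,   2,  90, 101,  35,   6,   0,   0,   0,
         0,   0,  28,  44]), array([0.02 , 0.024, 0.028, 0.032, 0.036, 0.04 , 0.044, 0.048, 0.052,
       0.056, 0.06 , 0.064, 0.068, 0.072, 0.076, 0.08 , 0.084, 0.088]))
channel s range [-0.33168259  0.25284468]
w2 0.03 658 (array([  0,   0,   0,   0,   0,   0,   0, 658,   0,   0,   0,   0,   0,
         0,   0,   0,   0]), array([0.02 , 0.024, 0.028, 0.032, 0.036, 0.04 , 0.044, 0.048, 0.052,
       0.056, 0.06 , 0.064, 0.068, 0.072, 0.076, 0.08 , 0.084, 0.088]))
w2 0.056 433 (array([  0,   0,   0,   0,   0,   0,   0, 345,  88,   0,   0,   0,   0,
         0,   0,   0,   0]), array([0.02 , 0.024, 0.028, 0.032, 0.036, 0.04 , 0.044, 0.048, 0.052,
       0.056, 0.06 , 0.064, 0.068, 0.072, 0.076, 0.08 , 0.084, 0.088]))
channel s range [-0.10910491  0.04939372]
```

```bash
python3 -m pendant '[{"wx":0,"wy":0,"wz":4.3,"dx":-0.108,"dy":-0.0125,"dz":0.27,"hand":0},{"wx":0,"wy":0,"wz":4.3,"dx":-0.108,"dy":-0.0125,"dz":0.27,"hand":0},{"wx":0,"wy":0,"wz":4.3,"dx":-0.108,"dy":-0.0125,"dz":0.27,"hand":0},{"wx":0,"wy":0,"wz":4.3,"dx":-0.108,"dy":-0.0125,"dz":0.27,"hand":0},{"wx":0,"wy":0,"wz":4.3,"dx":-0.108,"dy":-0.0125,"dz":0.27,"hand":0},{"wx":0,"wy":0,"wz":4.3,"dx":-0.108,"dy":-0.0125,"dz":0.27,"hand":0},{"wx":0,"wy":0,"wz":4.3,"dx":-0.108,"dy":-0.0125,"dz":0.27,"hand":0},{"wx":0,"wy":0,"wz":4.3,"dx":-0.108,"dy":-0.0125,"dz":0.27,"hand":0},{"wx":0,"wy":0,"wz":4.3,"dx":-0.108,"dy":-0.0125,"dz":0.3,"hand":0},{"wx":0,"wy":0,"wz":4.3,"dx":-0.108,"dy":-0.0125,"dz":0.33,"hand":0},{"wx":0,"wy":0,"wz":4.3,"dx":-0.108,"dy":-0.0125,"dz":0.355,"hand":0},{"wx":0,"wy":0,"wz":4.3,"dx":-0.108,"dy":-0.0125,"dz":0.355,"hand":0},{"wx":0,"wy":0,"wz":4.3,"dx":-0.108,"dy":-0.0125,"dz":0.355,"hand":0}]'
python3 -m pendant '[{"wx":0,"wy":0,"wz":0,"dx":0,"dy":0,"dz":0,"hand":-1},{"wx":0,"wy":0,"wz":0,"dx":0,"dy":0,"dz":0,"hand":-1},{"wx":0,"wy":0,"wz":0,"dx":0,"dy":0,"dz":0,"hand":-1},{"wx":0,"wy":0,"wz":0,"dx":0,"dy":0,"dz":0,"hand":-1},{"wx":0,"wy":0,"wz":0,"dx":0,"dy":0,"dz":0,"hand":-1},{"wx":0,"wy":0,"wz":0,"dx":0,"dy":0,"dz":0,"hand":-1}]'
python3 - <<'E'
from h import *
T=T_tool(); print(T.round(4))
im,d,c,P=grab('wrist'); save(im,'w8.png'); X=cloud(d,c,P); np.savez('w8',im=im,d=d,X=X)
m=(X[...,0]>.415)&(X[...,0]<.57)&(X[...,1]>.085)&(X[...,1]<.27)&(X[...,2]>.048)&(X[...,2]<.0545); p=X[m][:,:2].astype(np.float32); print(cv2.minAreaRect(p),len(p))
for f,q in dict(cell3=(.52,.211),cell2=(.518,.138),cell1=(.45,.216),cell0=(.445,.143)).items(): print(f,disc(X,q,.098,.110,.037))
E
```

```text
time: 44.33
tool_pos: [0.3926, 0.1824, 0.0676]
tool_rot: [0.0, 0.999, -0.038, -0.001]
contact_force: [-0.7, -0.1, 1.0]
gripper_width: 0.498
time: 44.83
tool_pos: [0.3944, 0.1832, 0.0701]
tool_rot: [-0.001, 0.999, -0.038, 0.002]
contact_force: [-0.6, 0.1, 6.5]
gripper_width: 0.08
[[ 0.9972 -0.075   0.0044  0.3944]
 [-0.075  -0.9972  0.0015  0.1832]
 [ 0.0043 -0.0018 -1.      0.0701]
 [ 0.      0.      0.      1.    ]]
((0.45642927289009094, 0.17862747609615326), (0.14884056150913239, 0.09357932955026627), 85.8304443359375) 6176
cell3 None
cell2 None
cell1 (array([0.4485, 0.2156]), 0.0104, array([0.4488, 0.2153], dtype=float32), 2986, np.float64(0.1041))
cell0 (array([0.4443, 0.1437]), 0.0104, array([0.4445, 0.1437], dtype=float32), 3011, np.float64(0.1041))
```

View pics/w8.png

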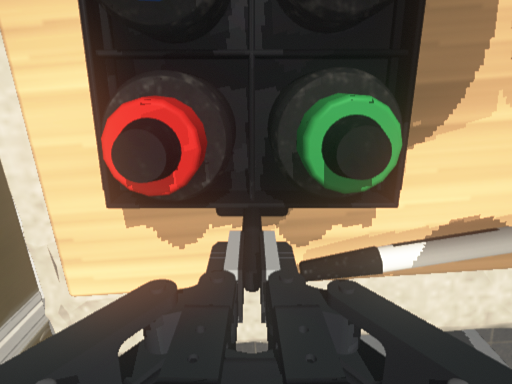

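The pull is held between the pads at (250,255), the knife is clear of the finger, and red and green stand in the front cells. I start the push, turning the tray to the holder's heading (-5.85°).

```bash
python3 -m pendant '[{"wx":0,"wy":0,"wz":0.3,"dx":0.005,"dy":0,"dz":-0.003,"hand":-1},{"wx":0,"wy":0,"wz":0.8,"dx":0.012,"dy":-0.0005,"dz":-0.003,"hand":-1},{"wx":0,"wy":0,"wz":1.2,"dx":0.02,"dy":-0.001,"dz":-0.003,"hand":-1},{"wx":0,"wy":0,"wz":1.55,"dx":0.03,"dy":-0.001,"dz":-0.003,"hand":-1},{"wx":0,"wy":0,"wz":1.55,"dx":0.04,"dy":-0.0005,"dz":-0.003,"hand":-1},{"wx":0,"wy":0,"wz":1.55,"dx":0.05,"dy":-0.0002,"dz":-0.003,"hand":-1},{"wx":0,"wy":0,"wz":1.55,"dx":0.06,"dy":0,"dz":-0.003,"hand":-1},{"wx":0,"wy":0,"wz":1.55,"dx":0.07,"dy":0.0003,"dz":-0.003,"hand":-1},{"wx":0,"wy":0,"wz":1.55,"dx":0.08,"dy":0.0006,"dz":-0.003,"hand":-1},{"wx":0,"wy":0,"wz":1.55,"dx":0.08,"dy":0.0006,"dz":-0.003,"hand":-1}]'
python3 - <<'E'
from h import *
T=T_tool(); print(T.round(4))
u=np.array([np.cos(np.radians(-5.85)),np.sin(np.radians(-5.85))]); n=np.array([-u[1],u[0]]); o=np.array([.7,.1531])
im,d,c,P=grab('wrist'); save(im,'w9.png'); X=cloud(d,c,P); np.savez('w9',im=im,d=d,X=X)
Q=X[...,:2]-o; s=Q@u; t=Q@n
m=(s>-.215)&(s<-.07)&(abs(t)<.09)&(X[...,2]>.048)&(X[...,2]<.0545); print('rim',cv2.minAreaRect(X[m][:,:2].astype(np.float32)),'t range',np.percentile(t[m],[.5,99.5]),m.sum())
E
```

```text
time: 45.72
tool_pos: [0.4719, 0.176, 0.0702]
tool_rot: [0.0, 0.999, -0.051, -0.001]
contact_force: [-1.5, 1.6, -3.4]
gripper_width: 0.08
[[ 9.948e-01 -1.022e-01 -3.000e-03  4.719e-01]
 [-1.022e-01 -9.948e-01  1.000e-04  1.760e-01]
 [-3.000e-03  2.000e-04 -1.000e+00  7.020e-02]
 [ 0.000e+00  0.000e+00  0.000e+00  1.000e+00]]
rim ((0.5329817533493042, 0.16977035999298096), (0.1488887518644333, 0.09429504722356796), 84.13414764404297) t range [-0.07406201  0.07346373] 8188
```

The tray is centred in the holder (±74 mm about the axis) with the heading right. I push it on.

```bash
python3 -m pendant '[{"wx":0,"wy":0,"wz":0,"dx":0.01,"dy":0,"dz":0,"hand":-1},{"wx":0,"wy":0,"wz":0,"dx":0.02,"dy":0,"dz":0,"hand":-1},{"wx":0,"wy":0,"wz":0,"dx":0.03,"dy":0,"dz":0,"hand":-1},{"wx":0,"wy":0,"wz":0,"dx":0.04,"dy":0,"dz":0,"hand":-1},{"wx":0,"wy":0,"wz":0,"dx":0.05,"dy":0,"dz":0,"hand":-1},{"wx":0,"wy":0,"wz":0,"dx":0.06,"dy":0,"dz":0,"hand":-1},{"wx":0,"wy":0,"wz":0,"dx":0.07,"dy":0,"dz":0,"hand":-1},{"wx":0,"wy":0,"wz":0,"dx":0.08,"dy":0,"dz":0,"hand":-1},{"wx":0,"wy":0,"wz":0,"dx":0.09,"dy":0,"dz":0,"hand":-1},{"wx":0,"wy":0,"wz":0,"dx":0.098,"dy":0,"dz":0,"hand":-1},{"wx":0,"wy":0,"wz":0,"dx":0.104,"dy":0,"dz":0,"hand":-1},{"wx":0,"wy":0,"wz":0,"dx":0.108,"dy":0,"dz":0,"hand":-1},{"wx":0,"wy":0,"wz":0,"dx":0.111,"dy":0,"dz":0,"hand":-1},{"wx":0,"wy":0,"wz":0,"dx":0.111,"dy":0,"dz":0,"hand":-1},{"wx":0,"wy":0,"wz":0,"dx":0.111,"dy":0,"dz":0,"hand":-1}]'
cat > hm.py <<'E'
from h import *
T=T_tool(); print(T[:3,3].round(4))
u=np.array([np.cos(np.radians(-5.85)),np.sin(np.radians(-5.85))]); n=np.array([-u[1],u[0]]); o=np.array([.7,.1531])
for nm in ['wrist','top']:
    im,d,c,P=grab(nm); save(im,'h%s.png'%nm); X=cloud(d,c,P); np.savez('h'+nm,im=im,d=d,X=X)
    Q=X[...,:2]-o; s=Q@u; t=Q@n
    m=(s>-.2)&(s<.08)&(abs(t)<.073)&(X[...,2]>.0485)&(X[...,2]<.054)
    print(nm,'rim s',np.percentile(s[m],[.5,99.5]).round(4),'t',np.percentile(t[m],[.5,99.5]).round(4),m.sum())
    # dark front lip edge on rim between cells: tray front edge at s_c-.074
    m2=(abs(abs(t)-.04)<.02)&(s<-.05)&(s>-.16)&(X[...,2]>.048)&(X[...,2]<.056); print('  front edge s',np.percentile(s[m2],[1,50]).round(4) if m2.sum() else None,m2.sum())
    for i,(a,b) in enumerate([(-.037,-.037),(-.037,.037),(.037,-.037),(.037,.037)]):
        xy=o+(-.029+a)*u+b*n; r=disc(X,xy,.098,.110,.037)
        print('  cell',i,None if r is None else (((r[0]-o)@u+.029-a).round(4),((r[0]-o)@n-b).round(4),r[4]))
E
python3 hm.py
```

```text
time: 47.02
tool_pos: [0.5804, 0.165, 0.0701]
tool_rot: [0.0, 0.999, -0.051, -0.003]
contact_force: [-9.3, 1.5, 3.5]
gripper_width: 0.079
[0.5804 0.165  0.0701]
wrist rim s [-0.1064 -0.0126] t [-0.0729  0.0729] 6677
  front edge s [-0.1063 -0.1041] 1256
  cell 0 (np.float64(-0.0016), np.float64(0.0006), np.float64(0.1042))
  cell 1 (np.float64(-0.0025), np.float64(-0.0011), np.float64(0.1042))
  cell 2 None
  cell 3 None
top rim s [-0.105  0.048] t [-0.0728  0.0727] 122
  front edge s [-0.1041 -0.0967] 2
  cell 0 (np.float64(-0.0028), np.float64(-0.0045), np.float64(0.1045))
  cell 1 None
  cell 2 (np.float64(-0.0032), np.float64(-0.0012), np.float64(0.1041))
  cell 3 (np.float64(-0.0095), np.float64(-0.0008), np.float64(0.104))
```

```bash
python3 -m pendant '[{"wx":0,"wy":0,"wz":0,"dx":0.002,"dy":0,"dz":0,"hand":-1},{"wx":0,"wy":0,"wz":0,"dx":0.004,"dy":0,"dz":0,"hand":-1},{"wx":0,"wy":0,"wz":0,"dx":0.005,"dy":0,"dz":0,"hand":-1},{"wx":0,"wy":0,"wz":0,"dx":0.005,"dy":0,"dz":0,"hand":-1},{"wx":0,"wy":0,"wz":0,"dx":0.005,"dy":0,"dz":0,"hand":-1}]'; python3 hm.py | head -4
python3 -m pendant '[{"wx":0,"wy":0,"wz":0,"dx":0.002,"dy":0,"dz":0,"hand":-1},{"wx":0,"wy":0,"wz":0,"dx":0.003,"dy":0,"dz":0,"hand":-1},{"wx":0,"wy":0,"wz":0,"dx":0.003,"dy":0,"dz":0,"hand":-1}]'; python3 hm.py | head -4
```

```text
time: 47.53
tool_pos: [0.5847, 0.1646, 0.0701]
tool_rot: [0.0, 0.999, -0.051, -0.004]
contact_force: [-11.5, 1.0, 5.4]
gripper_width: 0.077
[0.5847 0.1646 0.0701]
wrist rim s [-0.1022 -0.0084] t [-0.0729  0.0729] 6606
  front edge s [-0.1021 -0.0998] 1253
  cell 0 (np.float64(0.0025), np.float64(0.0008), np.float64(0.1041))
time: 47.88
tool_pos: [0.5875, 0.1643, 0.0701]
tool_rot: [0.0, 0.999, -0.051, -0.004]
contact_force: [-12.4, 1.6, 6.1]
gripper_width: 0.078
[0.5875 0.1643 0.0701]
wrist rim s [-0.0993 -0.0054] t [-0.0729  0.0729] 6584
  front edge s [-0.0991 -0.0969] 1255
  cell 0 (np.float64(0.0055), np.float64(0.0004), np.float64(0.1041))
```

```bash
python3 -m pendant '[{"wx":0,"wy":0,"wz":0,"dx":0.001,"dy":0,"dz":0,"hand":-1},{"wx":0,"wy":0,"wz":0,"dx":0.002,"dy":0,"dz":0,"hand":-1},{"wx":0,"wy":0,"wz":0,"dx":0.002,"dy":0,"dz":0,"hand":-1}]'; python3 hm.py | head -4
```

```text
time: 48.23
tool_pos: [0.5876, 0.1643, 0.0701]
tool_rot: [0.0, 0.999, -0.051, -0.007]
contact_force: [-18.7, 1.2, 11.5]
gripper_width: 0.082
[0.5876 0.1643 0.0701]
wrist rim s [-0.0993 -0.0058] t [-0.0729  0.0729] 6626
  front edge s [-0.0993 -0.0969] 1272
  cell 0 (np.float64(0.0054), np.float64(0.0006), np.float64(0.1041))
```

Contact with the back stop, 3 mm beyond home. I ease the push off, back about 1.5 mm, and check.

```bash
python3 -m pendant '[{"wx":0,"wy":0,"wz":0,"dx":-0.004,"dy":0,"dz":0,"hand":-1},{"wx":0,"wy":0,"wz":0,"dx":-0.007,"dy":0,"dz":0,"hand":-1},{"wx":0,"wy":0,"wz":0,"dx":-0.009,"dy":0,"dz":0,"hand":-1},{"wx":0,"wy":0,"wz":0,"dx":-0.009,"dy":0,"dz":0,"hand":-1}]'; python3 hm.py | head -4
```

```text
time: 48.67
tool_pos: [0.5838, 0.1644, 0.0701]
tool_rot: [0.0, 0.999, -0.051, 0.001]
contact_force: [3.0, 0.4, -5.0]
gripper_width: 0.083
[0.5838 0.1644 0.0701]
wrist rim s [-0.1028 -0.0088] t [-0.0729  0.0729] 6494
  front edge s [-0.1028 -0.1006] 1239
  cell 0 (np.float64(0.0019), np.float64(0.0003), np.float64(0.1041))
```

```bash
python3 -m pendant '[{"wx":0,"wy":0,"wz":0,"dx":0.002,"dy":0,"dz":0,"hand":-1},{"wx":0,"wy":0,"wz":0,"dx":0.004,"dy":0,"dz":0,"hand":-1},{"wx":0,"wy":0,"wz":0,"dx":0.004,"dy":0,"dz":0,"hand":-1},{"wx":0,"wy":0,"wz":0,"dx":0.003,"dy":0,"dz":0,"hand":-1}]'; python3 hm.py | head -4
```

```text
time: 49.1
tool_pos: [0.5846, 0.1644, 0.0701]
tool_rot: [0.0, 0.999, -0.051, -0.003]
contact_force: [-3.5, 0.2, -0.7]
gripper_width: 0.079
[0.5846 0.1644 0.0701]
wrist rim s [-0.1022 -0.0083] t [-0.0729  0.0729] 6643
  front edge s [-0.1021 -0.0998] 1270
  cell 0 (np.float64(0.0029), np.float64(0.0005), np.float64(0.1041))
```

At home by measurement (2.9 mm short of the stop). I release, lift clear and check everything.

```bash
python3 -m pendant '[{"wx":0,"wy":0,"wz":0,"dx":0,"dy":0,"dz":0,"hand":0},{"wx":0,"wy":0,"wz":0,"dx":0,"dy":0,"dz":0,"hand":0},{"wx":0,"wy":0,"wz":0,"dx":0,"dy":0,"dz":0,"hand":0},{"wx":0,"wy":0,"wz":0,"dx":0,"dy":0,"dz":0,"hand":0},{"wx":0,"wy":0,"wz":0,"dx":0,"dy":0,"dz":0,"hand":0},{"wx":0,"wy":0,"wz":0,"dx":0,"dy":0,"dz":-0.03,"hand":0},{"wx":0,"wy":0,"wz":0,"dx":0,"dy":0,"dz":-0.07,"hand":0},{"wx":0,"wy":0,"wz":0,"dx":0,"dy":0,"dz":-0.11,"hand":0},{"wx":0,"wy":0,"wz":0,"dx":0,"dy":0,"dz":-0.15,"hand":0},{"wx":0,"wy":0,"wz":0,"dx":-0.02,"dy":0.05,"dz":-0.36,"hand":0},{"wx":0,"wy":0,"wz":0,"dx":-0.02,"dy":0.05,"dz":-0.36,"hand":0},{"wx":0,"wy":0,"wz":0,"dx":-0.02,"dy":0.05,"dz":-0.36,"hand":0},{"wx":0,"wy":0,"wz":0,"dx":-0.02,"dy":0.05,"dz":-0.36,"hand":0},{"wx":0,"wy":0,"wz":0,"dx":-0.02,"dy":0.05,"dz":-0.36,"hand":0},{"wx":0,"wy":0,"wz":0,"dx":-0.02,"dy":0.05,"dz":-0.36,"hand":0},{"wx":0,"wy":0,"wz":0,"dx":-0.02,"dy":0.05,"dz":-0.36,"hand":0},{"wx":0,"wy":0,"wz":0,"dx":-0.02,"dy":0.05,"dz":-0.36,"hand":0},{"wx":0,"wy":0,"wz":0,"dx":-0.02,"dy":0.05,"dz":-0.36,"hand":0}]'
python3 hm.py; python3 - <<'E'
from h import *
X=np.load('hwrist.npz')['X']; print('weight',disc(X,(.614,-.001),.084,.097,.03),'pan',disc(X,(.606,-.1536),.1,.12,.06))
for t in ['jigger','tea_glass','sugar_caddy']: print(t,[(np.round(r['position'],3).tolist(),round(r['score'],2)) for r in finder.look_for('top',t)[:1]])
s=grab('scene')[0]; a=cv2.imread('pics/hwrist.png'); cv2.imwrite('pics/fin.png',np.hstack([a,cv2.resize(cv2.cvtColor(s[130:340,80:240],cv2.COLOR_RGB2BGR),(288,384))]))
E
```

```text
time: 50.7
tool_pos: [0.5613, 0.1167, 0.4276]
tool_rot: [0.0, 0.999, -0.051, -0.002]
contact_force: [-0.3, 0.5, -0.2]
gripper_width: 0.506
[0.5613 0.1167 0.4276]
wrist rim s [-0.1006  0.0462] t [-0.0729  0.0729] 1039
  front edge s [-0.1006 -0.0997] 108
  cell 0 (np.float64(0.0032), np.float64(-0.0004), np.float64(0.1039))
  cell 1 (np.float64(0.002), np.float64(-0.0009), np.float64(0.104))
  cell 2 (np.float64(0.003), np.float64(-0.0003), np.float64(0.1041))
  cell 3 (np.float64(-0.0017), np.float64(-0.0011), np.float64(0.1039))
top rim s [-0.1303  0.0473] t [-0.0726 -0.0011] 25
  front edge s None 0
  cell 0 None
  cell 1 None
  cell 2 None
  cell 3 None
weight (array([ 6.149e-01, -6.000e-04]), 0.0103, array([ 6.147e-01, -3.000e-04], dtype=float32), 191, np.float64(0.0903)) pan (array([ 0.606 , -0.1537]), 0.06, array([ 0.6065, -0.1536], dtype=float32), 6956, np.float64(0.1104))
jigger [([0.744, 0.004, 0.081], 0.6)]
tea_glass [([0.755, -0.066, 0.088], 0.69)]
sugar_caddy [([0.755, -0.205, 0.056], 0.79)]
```

View pics/fin.png

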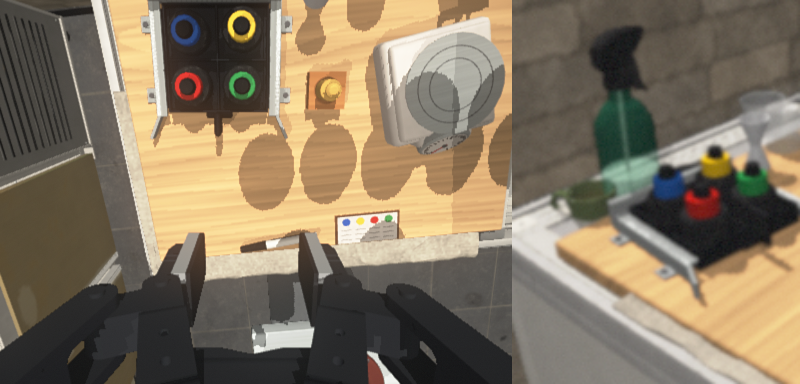

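```bash
python3 -c "
from plant import job; print(job.job_done())"
```

```text
the job is handed in; nothing more can be done
None
```

The stock-take is done and handed in at about 51 s.

- **Check weight:** it stood free in the middle of the pan, which sank about 6.5 mm against the expected 7 mm. It then went back into its block, knob up.
- **Flasks:** all four were there. I weighed them in card order (blue, yellow, red, green), each free in the middle of the pan for about a second. The pan sank about 7, 6, 7 and 5.3 mm under them.
- **Tray:** each flask went upright into its own compartment. I pushed the tray by its pull to the back stop and eased it back about 3 mm, to the home position.

**Last checks:**
- The tray is about 1 mm from the home point I worked out, and centred.
- All four flasks stand upright in the tray, caps at 0.104 m.
- The weight is seated, knob top at 0.090 m as at the start, and the pan is empty at 0.110 m.
- The jigger, glass and sugar box are where they were, within 2 to 3 mm, which is inside the finder's error.
- The arm was clear of everything.

**Failed or disagreed:**
- Camera estimates of the back stop's position differed by 1 to 2 mm; I took the contact position instead.
- The top camera's last picture had the tray hidden by the arm, so the tray check rests on the wrist and scene views.
- Red touched its compartment floor at about 12 N while I lowered it. I raised it slightly, then released it; it stands upright.
- My first move call was refused because rows need every key, and nothing moved.

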